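# Pack the vaccine cool box

### The job

Pack the white cool box for the vaccination round: lay the frozen blue brick flat on its floor between the four corner lugs, the dark grey foam board squarely on the brick so that no vial can freeze, then gently set down the tray of purple-capped vials, upright and squarely, on the board, and close the box with its lid, fully home. The orange-capped tray is not for this round: leave it and the temperature logger where they are.

Things in the scene. Friction and masses are not known exactly. Their poses are not given: they have to be found in the camera images.
- carrier: White foam cool box, lower half, open on top, fixed. Outside 170 (its x) x 195 (y), rim 60 high; inside 140 x 165; inner floor 15 above the bench. On it four L-shaped corner lugs, 10 high, bound a bed of 110 (x) x 68 (y) in the centre. The packed pieces stand 101 above the bench, 41 over the rim. Origin: centre of the underside at bench height; z up. Stands left or right, turned up to 15 degrees.
- brick_mid (a point): Frozen coolant brick, bright blue rigid plastic with three paler panels on top: 100 (its x) x 58 (its y) x 28 high, about 170 g. Lies flat. The point is its centre, 14 above its underside; z up. Grasp across the 58. On the box floor its centre is 29 above the bench.
- board_mid (a point): Separator board of stiff dark grey foam: 100 (its x) x 58 (its y) x 14 thick, 40 g. Lies flat. The point is its centre, 7 above its underside; z up. Grasp across the 58 with the fingertips close to the bench. On the brick its centre is 50 above the bench.
- tray_mid (a point): White vial tray with PURPLE caps: 100 (its x) x 58 (its y), sides 30 high, 44 high over the caps, about 200 g; holds 5 x 3 glass vials that stand in it up to their caps; fixed in the tray, so it is one rigid thing. The point is its centre, 22 above its underside; z up. Grasp across the 58. On the board its centre is 79 above the bench.
- lid_grip (a point): White foam lid, 170 (its x) x 195 (y), ~280 g, deep and hollow. Grey handle bar on top, along its x, 114 long, 20 wide, 18 tall; feet at its ends, 16 free under it. The point is the bar's middle, 9 under its top, 25 over the roof, 95 over the lid's lowest edge; z up. A lip 8 deep enters the box with 4 clearance each side; either way round fits. Point height on the bench 95, closed on the box 147.
- other_mid (a point): White vial tray with ORANGE caps, otherwise the same as the purple one, loose: not to be moved. The point is its centre, 22 above its underside.
- logger: Small grey temperature logger with a pale display, 36 x 62 x 18 high, loose on the bench in front of the robot: not to be moved. Origin: centre of its underside.
Mind the look-alikes: they are no part of the job. Of the things that look like the part that bears brick_mid, take the one that is farthest to the robot's left at the start. There is more than one size of the part that bears board_mid; the job needs the smallest.

How it is judged:
On the way, in this order (a step that is already met when the one before it is completed fails the run):
1. the blue brick lies flat on the box floor between the lugs (horizontal distance between brick_mid and carrier below 0.01 m and z of brick_mid in the frame of carrier between 0.025 and 0.033 m and angle between the x axis of brick_mid and the x axis of carrier, either way round below 0.15 rad and angle between brick_mid's own z axis and vertical below 0.08 rad), for 0.2 s.
2. the grey board lies squarely on the brick (all of step 1 and horizontal distance between board_mid and carrier below 0.015 m and z of board_mid in the frame of carrier between 0.046 and 0.054 m and angle between the x axis of board_mid and the x axis of carrier, either way round below 0.2 rad and angle between board_mid's own z axis and vertical below 0.08 rad), for 0.2 s.
3. the purple-capped tray stands squarely on the board (all of step 2 and horizontal distance between tray_mid and carrier below 0.015 m and z of tray_mid in the frame of carrier between 0.074 and 0.084 m and angle between the x axis of tray_mid and the x axis of carrier, either way round below 0.2 rad and angle between tray_mid's own z axis and vertical below 0.1 rad), for 0.2 s.
4. the lid is closed, fully home (horizontal distance between lid_grip and carrier below 0.012 m and z of lid_grip in the frame of carrier between 0.143 and 0.151 m and angle between the x axis of lid_grip and the x axis of carrier, either way round below 0.1 rad and angle between lid_grip's own z axis and vertical below 0.04 rad and horizontal distance between tray_mid and carrier below 0.015 m and z of tray_mid in the frame of carrier between 0.074 and 0.084 m and angle between the x axis of tray_mid and the x axis of carrier, either way round below 0.2 rad and angle between tray_mid's own z axis and vertical below 0.1 rad), for 0.2 s.
At the end, for the whole second after the job is handed in: In the box, centred and in line with it: brick on the floor (10 mm, 0.15 rad), board on it, purple tray upright on that (15 mm, 0.2 rad each), heights within 4 to 5 mm; lid fully home (4 mm in height, 12 mm, 0.1 rad, tilt 0.04 rad); all released, at rest (all of step 2 and all of step 4 and linear speed of each of brick, board, tray, lid below 0.02 m/s); the robot touches nothing.
It fails at once if the orange-capped tray is moved (more than 20 mm) (distance of other_mid from where it was at the start of the episode above 0.02 m).
It fails at once if the temperature logger is moved (more than 20 mm) (distance of logger from where it was at the start of the episode above 0.02 m).
It fails at once if the purple-capped vials are tipped (more than 35 degrees) (angle between tray_mid's own z axis and vertical above 0.6 rad).
It fails at once if the purple-capped vials are dropped (let go and falling faster than 0.5 m/s: over about 13 mm) (contact force between tray and the fingers below 0.05 N and linear speed of tray above 0.5 m/s).
It fails at once if the purple-capped vials are banged down (more than 40 N on the board or the box) (contact force between tray and board above 40 N or contact force between tray and carrier above 40 N).
It also fails if it takes over 122 s, if anything falls off the work surface, if the arm or the gripper's body presses on something with over 40 N, if the wrist force passes 120 N, or if a joint passes its speed limit or range.

### The arm

A 6-joint arm with a two-finger parallel gripper is mounted at the origin on the work surface. World frame = base frame: x ahead of the robot, y to its left, z up, the work surface at z = 0. Lengths are in m, angles in rad, forces in N, time in s.
With the tool pointing down it reaches from about 0.35 to 0.85 m from the base axis. Payload 8.1 kg.
Tool frame: the origin (TCP) lies at the very end of the fingers, on their centre line; the grasp point (between the pads) lies 19 mm behind it; z points along the fingers, x is the direction in which the jaws open and shut, and the axes are right-handed (so a half turn about z gives the same grasp; the last joint's range is limited). The gripper opens to 93 mm and grips with 3 to 60 N. Pads are 15 mm wide; open, the fingers measure 128 mm over their backs; the gripper's body (75 mm by 188 mm) begins 65 mm behind the grasp point.
Start: joints at [-0.085, 0.13, 1.488, -0, 1.523, -0.085], TCP at [0.6, 0, 0.219] pointing down, gripper open.
Joint ranges: [-2.96, 2.96], [-0.89, 2.26], [0.02, 2.5], [-1.34, 4.48], [0, 2.73], [-2.66, 2.66]. Speed limits (rad/s): [2.39, 2.39, 2.79, 3.14, 3.14, 3.14].

### API

Orientations are given as a rotation vector (axis times angle).
In Python, from plant import robot gives the robot as it stands. The module is installed in compiled form; this text tells all that it offers.
- The arm moves only by the tool jog_arm, never from a script. Its argument "commands" is one flat list of numbers, 5 for each row, row after row: the gripper's target within -1 to 1 (shut at 1, half-way at 0, fully open at -1), then the shift along the tool's x, y, z in m, then the turn about the tool's z in degrees. A call has 1 to 20 rows; each row shifts and turns the commanded pose from where the row before left it, along the tool's axes as they then stand; what a row does not reach is not made up. A row lasts 1/12 s, in which the tool goes at most 41.7 mm and 7.16 degrees, less where a joint would pass 70% of its speed; a pose out of reach is approached as far as the arm can. A call is refused whole if a number of a shift passes 0.0417 or a number of a turn 7.16, either way. A call with a gripper value outside its range is refused whole. The fingers move at their own pace and stop on an object; "grip_force" is the grip in N (left out, the last holds). Time passes only in rows, so rows that do not move let the fingers close. It gives the time, the measured TCP pose, the force and the opening at its end, in the units of the state.
- robot.read_state(): the state, without advancing time (a new reading comes with each control period).
- robot.read_camera(name): name is "scene" or "side" or "wrist"; returns a dict with "img" (480x640x3 uint8, blue, green, red), "vfov" (degrees; the focal length in pixels is half the picture's height over the tangent of half this angle, whatever the lens; pixels are square), "cx", "cy" (the principal point, pixels), "extrinsics" (4x4, takes a point from world to camera coordinates). Camera axes: x right, y down, z forward; pixel columns grow to the right and rows downward; lengths in m; the calibration is good to about 2 mm. The wrist camera is an equidistant fisheye: a pixel r from the principal point sees the ray r / f radians off the axis. A picture is of the moment at which its call begins. There is no depth.
- robot.close_job(): hands the job in, once; it reports no verdict.
Trained networks look in a picture, given as the dict that the camera call returned (one of the last four; its "shot" number tells which), for a name from the list of things; names that differ only in an ending like _2 or _b are one class to them, and where a whole thing is asked for, a point or a joint stands for the part that bears it (a point fixed in the world has none). Each returns a list of dicts, best first, with "score" (0 to 1); they miss things now and then, are a little off and sometimes report something else, mostly with a low value. They report only what shows in the picture. A call takes as long as a camera call. They do not tell look-alikes from the thing itself.
- robot.recognise(thing, picture): "box" ([centre column, centre row, width, height] as shares, 0 to 1, of the picture: columns of its width, rows of its height, round what is visible of it).
- robot.pinpoint(thing, picture): "position" ([row, column] as shares, 0 to 1, of the picture: columns of its width, rows of its height: a listed point, or the origin of a listed thing).
The state is a dict: "t": time; "q": joint angles; "dq": joint speeds; "joint_torque": joint torques, N m; "tool_pos": TCP position; "orientation": TCP orientation; "force": force on the tool from outside, world axes, zero at the start; "wrist_torque": the same for the moment, N m; "opening": finger opening in m.
Only numpy, scipy, OpenCV 4.12 (cv2) and the standard library are available. Lean on these libraries where they do the work, as an engineer would, in place of code of your own. Each camera call takes 0.05 s, during which the arm holds its last target.

## Working session

There is one attempt and no reset: what is moved stays moved. The work goes in short steps, Python scripts to look and compute and a tool call to move; the robot and the scene stay as the last step left them, time stands still between calls to the robot, and variables do not carry over. Pictures are saved under pics/ and viewed, and the job is handed in when it is done.

Besides the shell and the picture viewer there is one more tool, called after "Call:" in YAML: its name, and indented under it one key for each argument. jog_arm: Moves the arm, as the interface text tells. Its arguments: {"type":"object","properties":{"commands":{"type":"array"},"grip_force":{"type":"number"}},"required":["commands"]}

```bash
mkdir -p pics; ls
cat > h.py <<'E'
import numpy as np, cv2, json, pickle
from plant import robot
def snap(name,fn=None):
    p=robot.read_camera(name)
    if fn: cv2.imwrite('pics/'+fn+'.png',p['img'])
    return p
E
python3 - <<'E'
from h import *
for n in ['scene','side','wrist']:
    p=snap(n,n+'0'); print(n,p['vfov'],p['cx'],p['cy'],p['extrinsics'].round(4).tolist() if hasattr(p['extrinsics'],'round') else p['extrinsics'])
    for th in ['carrier','brick_mid','board_mid','tray_mid','lid_grip','other_mid','logger']:
        r=robot.pinpoint(th,p); print(th,[(round(d['score'],2),round(d['position'][1]*640),round(d['position'][0]*480)) for d in r])
print(robot.read_state())
E
```

```text
pics
scene 43.66907167609079 324.7390064040815 243.90317854562088 [[-0.3603, 0.9328, 0.01, 0.1755], [0.5758, 0.2308, -0.7844, -0.1765], [-0.7339, -0.2768, -0.6202, 1.7791], [0.0, 0.0, 0.0, 1.0]]
carrier []
brick_mid [(0.76, 124, 276), (0.71, 184, 255), (0.59, 189, 218)]
board_mid [(0.92, 514, 271), (0.84, 485, 328), (0.71, 488, 396)]
tray_mid [(0.75, 434, 283)]
lid_grip [(0.68, 377, 319)]
other_mid [(0.74, 258, 243)]
logger [(0.95, 335, 274)]
side 53.97049199932095 316.69866801214 238.22637756908168 [[-0.9798, -0.1999, -0.0094, 0.4677], [-0.1249, 0.6476, -0.7517, 0.1424], [0.1564, -0.7353, -0.6595, 0.9845], [0.0, 0.0, 0.0, 1.0]]
carrier [(0.81, 271, 223)]
brick_mid [(0.91, 382, 171), (0.82, 326, 179), (0.67, 339, 277), (0.6, 295, 156)]
board_mid [(0.86, 391, 476), (0.79, 152, 426), (0.75, 258, 430)]
tray_mid [(0.57, 338, 370), (0.44, 338, 278)]
lid_grip [(0.68, 218, 287)]
other_mid [(0.66, 270, 222), (0.32, 338, 280)]
logger [(0.8, 338, 281)]
wrist 65.70646984690485 320.296945971127 239.74540018942037 [[1.0, 0.0013, -0.0002, -0.6005], [0.0013, -0.9537, 0.3008, -0.0361], [0.0002, -0.3
[... 153 characters left out ...]
other_mid []
logger [(0.83, 169, 207)]
{'t': 1.2, 'q': array([-8.54198363e-02,  1.30414914e-01,  1.48814670e+00, -4.41098571e-06,
        1.52301667e+00, -8.54233006e-02]), 'dq': array([ 0.00054013,  0.00093373, -0.00034554, -0.00193303, -0.00079979,
       -0.00078141]), 'joint_torque': array([ 6.04486977e-04, -5.59754741e+01, -4.92067158e+01,  7.65931606e-02,
        2.23572773e-02,  1.49567484e-05]), 'tool_pos': array([6.00021137e-01, 6.96149850e-06, 2.18655608e-01]), 'orientation': array([3.14158704e+00, 5.77268114e-06, 2.18920881e-05]), 'force': array([-0.09938954,  0.15364373,  0.7814868 ]), 'wrist_torque': array([ 0.01904332,  0.00735858, -0.02232454]), 'opening': 0.09319857202646396}
```

View pics/scene0.png

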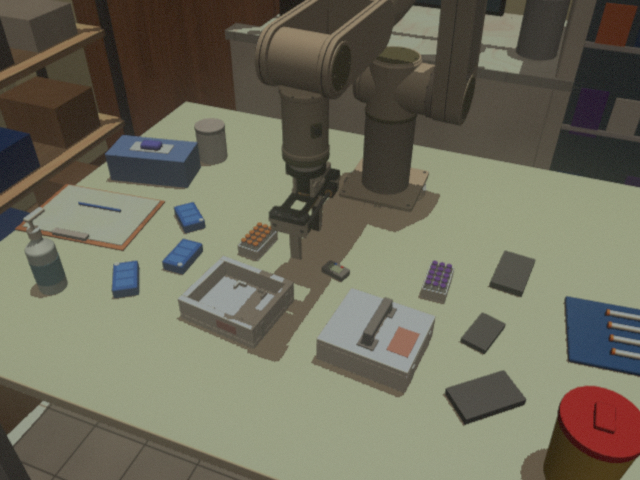

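View pics/side0.png

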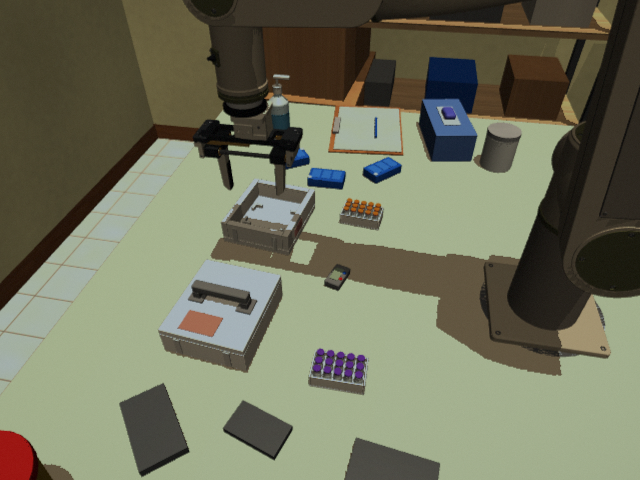

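View pics/wrist0.png

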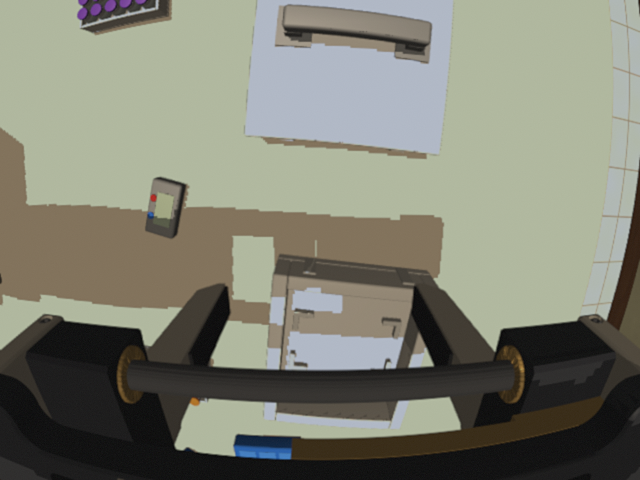

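The scene shows three blue bricks, at (124,276), (184,255) and (189,218). There are three grey boards, at (514,271), (485,332) and (486,396). The box is at (237,300), the lid at (377,320), the purple tray at (438,280), the orange tray at (258,240) and the logger at (335,271). Next I'll compute positions from both views.

```bash
cat >> h.py <<'E'
def ray(p,u,v):
    f=240/np.tan(np.radians(p['vfov'])/2)
    x=(u-p['cx']);y=(v-p['cy']);E=np.asarray(p['extrinsics'])
    if p.get('fish'):
        r=np.hypot(x,y);th=r/f;s=np.sin(th)/max(r,1e-9);d=np.array([x*s,y*s,np.cos(th)])
    else: d=np.array([x/f,y/f,1.])
    R=E[:3,:3];o=-R.T@E[:3,3];d=R.T@d
    return o,d/np.linalg.norm(d)
def onz(p,u,v,z):
    o,d=ray(p,u,v); return (o+d*(z-o[2])/d[2])
def proj(p,X):
    f=240/np.tan(np.radians(p['vfov'])/2);E=np.asarray(p['extrinsics'])
    c=E[:3,:3]@np.asarray(X)+E[:3,3]
    if p.get('fish'):
        r=np.hypot(c[0],c[1]);th=np.arctan2(r,c[2]);k=f*th/max(r,1e-9);return np.array([p['cx']+k*c[0],p['cy']+k*c[1]])
    return np.array([p['cx']+f*c[0]/c[2],p['cy']+f*c[1]/c[2]])
def tri(rs):
    A=np.zeros((3,3));b=np.zeros(3)
    for o,d in rs:
        M=np.eye(3)-np.outer(d,d);A+=M;b+=M@o
    return np.linalg.solve(A,b)
E
python3 - <<'E'
from h import *
H={'carrier':0,'brick_mid':.014,'board_mid':.007,'tray_mid':.022,'lid_grip':.095,'other_mid':.022,'logger':0}
for n in ['scene','side','wrist']:
    p=snap(n); p['fish']=(n=='wrist')
    print(n)
    for th,z in H.items():
        for d in robot.pinpoint(th,p):
            u,v=d['position'][1]*640,d['position'][0]*480
            print(th,round(d['score'],2),int(u),int(v),onz(p,u,v,z)[:2].round(3))
E
```

```text
scene
carrier 0.77 236 305 [ 0.619 -0.165]
brick_mid 0.67 189 214 [ 0.365 -0.441]
brick_mid 0.65 125 277 [ 0.642 -0.448]
brick_mid 0.6 185 259 [ 0.533 -0.351]
board_mid 0.66 484 330 [0.494 0.377]
board_mid 0.63 486 395 [0.667 0.409]
tray_mid 0.72 436 278 [0.383 0.242]
lid_grip 0.79 375 318 [0.632 0.166]
other_mid 0.7 258 239 [ 0.404 -0.214]
other_mid 0.16 484 331 [0.511 0.376]
logger 0.71 334 272 [0.429 0.003]
side
carrier 0.93 275 223 [ 0.618 -0.16 ]
brick_mid 0.79 380 169 [ 0.379 -0.438]
brick_mid 0.62 324 178 [ 0.529 -0.361]
brick_mid 0.48 293 160 [ 0.637 -0.438]
board_mid 0.93 152 428 [0.673 0.407]
board_mid 0.86 393 474 [0.274 0.404]
board_mid 0.76 258 429 [0.5   0.375]
tray_mid 0.78 341 367 [0.382 0.24 ]
tray_mid 0.51 323 177 [ 0.529 -0.354]
lid_grip 0.9 219 288 [0.634 0.162]
other_mid 0.66 361 213 [ 0.404 -0.214]
logger 0.56 337 277 [ 0.43  -0.003]
wrist
carrier 0.94 343 340 [ 0.629 -0.166]
brick_mid 0.81 267 455 [ 0.522 -0.372]
lid_grip 0.79 353 26 [0.626 0.164]
lid_grip 0.46 166 206 [0.471 0.022]
logger 0.79 168 206 [0.431 0.002]
```

Run:
```python
from h import *
p=snap('scene');q=snap('side')
def crop(p,a,b,c,d,s): return cv2.resize(p['img'][b:d,a:c],(s*(c-a),s*(d-b)),interpolation=cv2.INTER_CUBIC)
A=crop(p,100,195,220,305,3);B=crop(p,430,245,550,430,3)
B=cv2.resize(B,(214,330));
cv2.imwrite('pics/c1.png',np.hstack([A,B]))
cv2.imwrite('pics/c2.png',crop(q,210,170,400,260,4))
pickle.dump((p,q),open('sc.pkl','wb'))
# colour segmentation
for nm,P in (('scene',p),('side',q)):
    im=P['img'].astype(int);hsv=cv2.cvtColor(P['img'],cv2.COLOR_BGR2HSV)
    for k,m,z in (('blue',(hsv[...,0]>100)&(hsv[...,0]<125)&(hsv[...,1]>130)&(hsv[...,2]>60),.014),('dark',(hsv[...,2]<75)&(hsv[...,1]<60),.007)):
        n,l,st,c=cv2.connectedComponentsWithStats(m.astype(np.uint8))
        for i in range(1,n):
            if 200<st[i,4]<6000:
                ys,xs=np.where(l==i)
                W=np.array([onz(P,x,y,z)[:2] for x,y in zip(xs,ys)],dtype=np.float32)*1000
                r=cv2.minAreaRect(W); print(nm,k,st[i],np.round(r[0]),np.round(r[1]),round(r[2],1))
```

```text
scene blue [570 338  70  35 695] [470. 619.] [ 82. 137.] 5.3
scene dark [ 96   0  42 142 973] [ -546. -1372.] [1594.   72.] 39.9
scene dark [407   0  43  11 238] [-1772.  -293.] [184. 205.] 1.2
scene dark [ 516    0   55   61 2488] [-1650.   291.] [220. 953.] 89.5
scene dark [555   0  22  77 237] [-1580.   421.] [  22. 1116.] 89.0
scene dark [ 30   4  46  46 890] [ -738. -1852.] [622. 195.] 43.4
scene dark [  0  24  13  46 305] [ -458. -1866.] [587.  46.] 44.1
scene dark [225  31  33  13 239] [-931. -965.] [197.  96.] 89.4
scene dark [402  73  65  53 601] [-627.  -23.] [453. 211.] 25.4
scene dark [280  99  31  56 494] [-239. -398.] [411.  85.] 27.4
scene dark [ 362  111   54   84 2617] [-202.  -39.] [532. 179.] 17.3
scene dark [ 269  119   71  115 2735] [   5. -236.] [662. 184.] 17.7
scene dark [  0 130  40  63 416] [  278. -1088.] [392.  98.] 37.4
scene dark [ 104  144   97   44 2274] [ 177. -697.] [256. 309.] 24.9
scene dark [164 247  38  27 208] [ 531. -347.] [ 58. 112.] 61.5
scene dark [ 31 258  35  28 594] [ 694. -633.] [107.  65.] 50.4
scene dark [445 390  81  34 468] [702. 413
[... 461 characters left out ...]
. 436.] 0.0
side dark [224  99  41  14 231] [ 897. -768.] [145.  93.] 20.8
side dark [193 120  42  39 631] [ 933. -533.] [124. 235.] 2.6
side dark [220 123  83  42 894] [ 760. -546.] [230. 223.] 80.6
side dark [480 130  41  41 564] [  38. -617.] [240. 102.] 77.3
side dark [230 183  29  39 295] [ 712. -227.] [172.  28.] 83.5
side dark [222 223  83  31 754] [636. -92.] [208. 108.] 9.8
side dark [244 281  38  89 509] [555. 154.] [227.  21.] 84.6
side dark [192 287  60  23 447] [666. 105.] [ 41. 140.] 84.8
side dark [ 120  384   69   92 3802] [675. 403.] [ 78. 143.] 41.5
side dark [ 224  401   68   59 2100] [501. 373.] [ 61. 103.] 73.2
side dark [354 440  86  40 719] [274. 378.] [ 30. 135.] 85.6
```

View pics/c1.png

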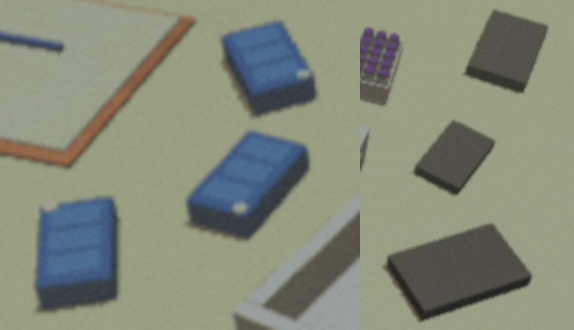

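View pics/c2.png

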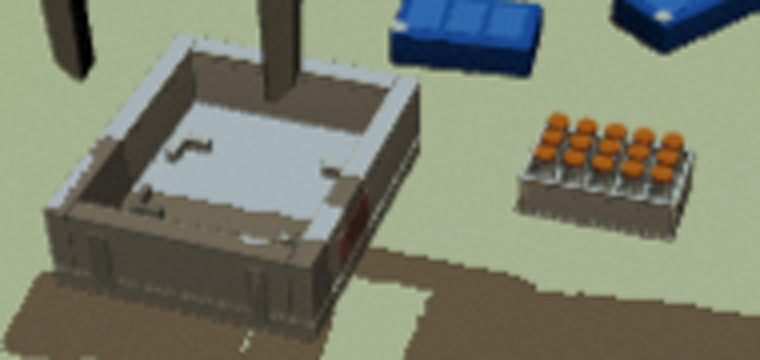

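Target choices:
- **Brick:** the candidates are scene (124,276) at y=-0.44, (189,216) at y=-0.44 and (184,256) at y=-0.355. The last is farthest left (largest y) and sits nearest the box in the crop.
- **Board:** of (514,271), (484,330) and (486,395), the middle one is smallest, about 61x103 mm.

I'll move over the brick now.

Call:
jog_arm:
  commands: [-1,-0.007,0.0357,0,0,-1,-0.007,0.0357,0,0,-1,-0.007,0.0357,0,0,-1,-0.007,0.0357,0,0,-1,-0.007,0.0357,0,0,-1,-0.007,0.0357,0,0,-1,-0.007,0.0357,0,0,-1,-0.007,0.0357,0,0,-1,-0.007,0.0357,0,0,-1,-0.007,0.0357,0,0,-1,0,0,0,0,-1,0,0,0,0]
  grip_force: 30

```text
t: 3.5
tool_pos: [0.5291, -0.3588, 0.2182]
orientation: [-3.141, 0.005, 0.001]
force: [-0.3, 1.5, -0.8]
opening: 0.093
```

Run:
```python
from h import *
p=snap('wrist','w1'); q=snap('scene','s1');q2=snap('side','sd1')
p['fish']=True
pickle.dump((p,q,q2),open('w1.pkl','wb'))
for r in robot.pinpoint('brick_mid',p)+robot.pinpoint('carrier',p):print(r, onz(p,r['position'][1]*640,r['position'][0]*480,.014).round(3))
```

```text
{'position': [0.591, 0.6623], 'score': 0.91} [ 0.645 -0.443  0.014]
{'position': [0.4548, 0.4889], 'score': 0.8} [ 0.522 -0.368  0.014]
{'position': [0.5758, 0.2858], 'score': 0.67} [ 0.374 -0.434  0.014]
{'position': [0.0517, 0.6492], 'score': 0.58} [ 0.625 -0.167  0.014]
```

View pics/w1.png

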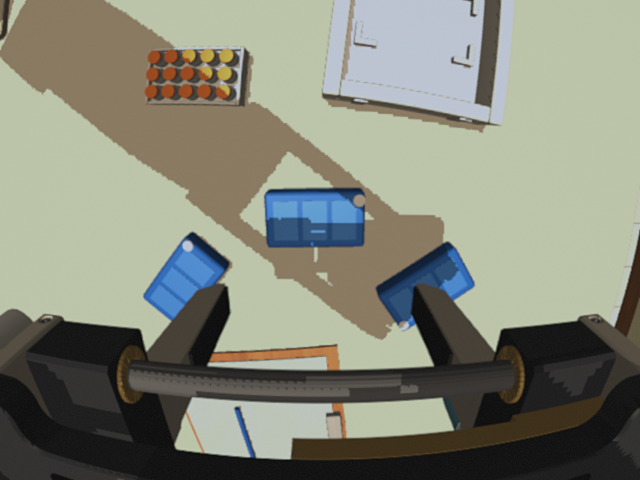

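View pics/sd1.png

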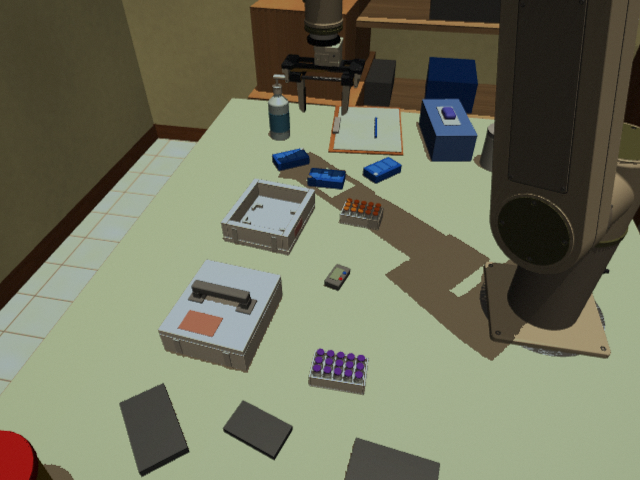

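```bash
cat >> h.py <<'E'
from scipy.optimize import minimize
def boxpts(x,y,yaw,sx,sy,z0,z1):
    c,s=np.cos(yaw),np.sin(yaw)
    return [(x+c*a-s*b,y+s*a+c*b,z) for a in(-sx/2,sx/2) for b in(-sy/2,sy/2) for z in(z0,z1)]
def fitbox(obs,x0,sx,sy,z0,z1):
    # obs: list of (pic,mask) ; IoU of projected hull, subpixel by supersampling
    S=4
    def cost(v):
        t=0
        for p,m in obs:
            P=np.array([proj(p,X) for X in boxpts(*v,sx,sy,z0,z1)])
            ys,xs=np.where(m);a,b=xs.min()-25,ys.min()-25;w,h=np.ptp(xs)+50,np.ptp(ys)+50
            M=np.zeros((h*S,w*S),np.uint8)
            hull=cv2.convexHull(((P-[a,b]+.5)*S).astype(np.float32))
            cv2.fillPoly(M,[np.round(hull*16).astype(np.int32)],1,shift=4)
            K=np.zeros((h,w),np.uint8);A,B=max(a,0),max(b,0);sub=m[B:b+h,A:a+w];K[B-b:B-b+sub.shape[0],A-a:A-a+sub.shape[1]]=sub
            K=cv2.resize(K,None,fx=S,fy=S,interpolation=cv2.INTER_NEAREST)
            t+=1-(M&K).sum()/(M|K).sum()
        return t/len(obs)
    best=None
    for dy in (0,-.15,.15):
        s=np.array([[0,0,0],[.008,0,0],[0,.008,0],[0,0,.1]])+np.array(x0)+[0,0,dy]
        r=minimize(cost,x0,method='Nelder-Mead',options=dict(initial_simplex=s,xatol=1e-4,fatol=1e-5))
        if best is None or r.fun<best.fun: best=r
    return best.x,best.fun
def comp(mask,u,v):
    m=cv2.morphologyEx(mask.astype(np.uint8),cv2.MORPH_CLOSE,np.ones((5,5),np.uint8))
    n,l,st,c=cv2.connectedComponentsWithStats(m);i=l[int(v),int(u)]
    assert i>0
    k=(l==i).astype(np.uint8);cs,_=cv2.findContours(k,cv2.RETR_EXTERNAL,cv2.CHAIN_APPROX_NONE)
    cv2.drawContours(k,cs,-1,1,-1);return k
def blue(p):
    h=cv2.cvtColor(p['img'],cv2.COLOR_BGR2HSV);return (h[...,0]>98)&(h[...,0]<130)&(h[...,1]>110)
E
python3 - <<'E'
from h import *
p,q,q2=pickle.load(open('w1.pkl','rb'))
for nm,obs in (('w',[(p,comp(blue(p),315,225))]),('scene',[(q,comp(blue(q),184,255))]),('side',[(q2,comp(blue(q2),326,179))])):
    print(nm,obs[0][1].sum(),fitbox(obs,[.53,-.36,.07],.1,.058,0,.028))
def crop(p,a,b,c,d,s): return cv2.resize(p['img'][b:d,a:c],(s*(c-a),s*(d-b)),interpolation=cv2.INTER_CUBIC)
cv2.imwrite('pics/c3.png',crop(q,170,250,302,350,6))
cv2.imwrite('pics/c4.png',crop(q2,215,170,325,260,7))
E
```

```text
w 5402 (array([ 0.5225948 , -0.36643334,  0.01416021]), np.float64(0.1196936364377088))
scene 259 (array([ 0.4998829 , -0.36913284,  0.44181662]), np.float64(0.7036663545343226))
side 628 (array([ 0.52497265, -0.36546302,  0.10476278]), np.float64(0.14129319192610335))
```

View pics/c3.png

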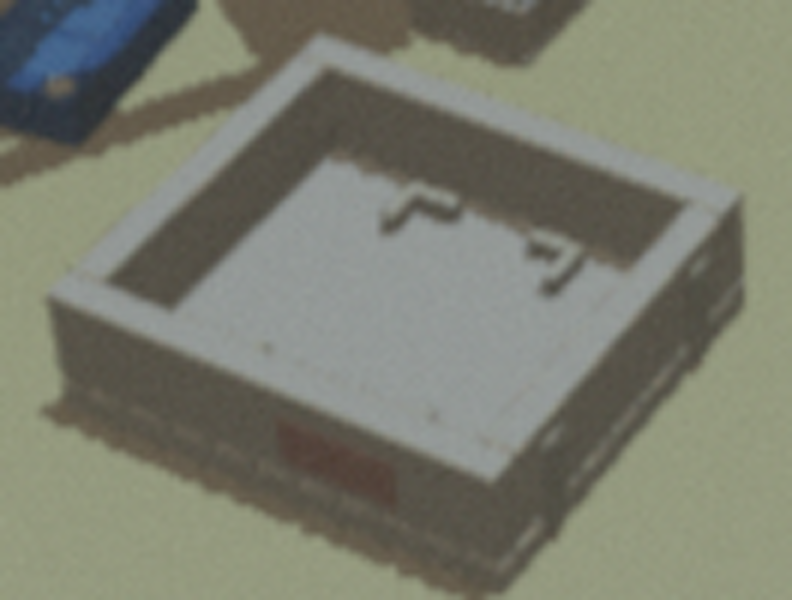

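View pics/c4.png

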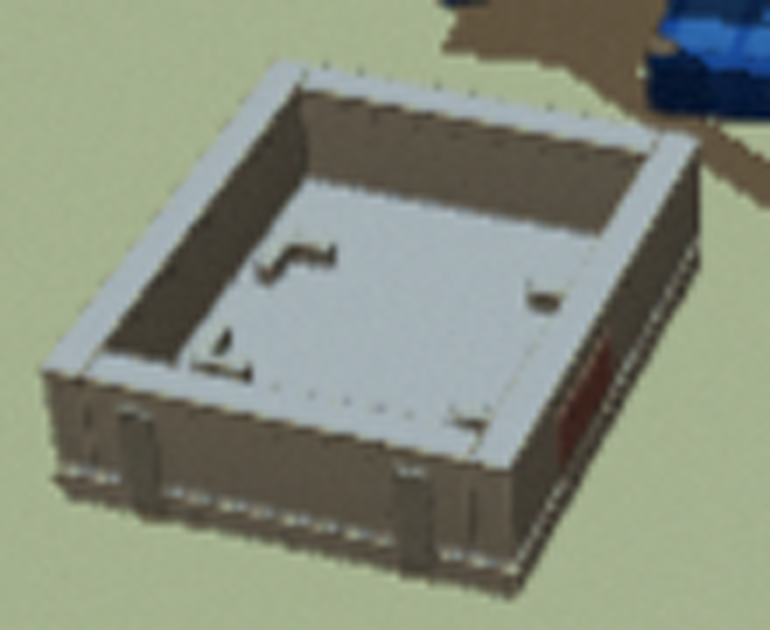

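Run:
```python
from h import *
p,q,q2=pickle.load(open('w1.pkl','rb'))
def corners(P,pts,z):return np.array([onz(P,(u),(v),z)[:2] for u,v in pts])
sc=[((x+.5)/6-.5+170,(y+.5)/6-.5+250) for x,y in ((320,38),(740,197),(495,480),(50,297))]
sd=[((x+.5)/7-.5+215,(y+.5)/7-.5+170) for x,y in ((698,140),(508,468),(45,373),(282,65))]
for P,pts in((q,sc),(q2,sd)):
    C=corners(P,pts,.06);e=np.roll(C,-1,0)-C
    print(C.round(4).tolist(),'c',C.mean(0).round(4),np.linalg.norm(e,axis=1).round(4),np.degrees(np.arctan2(e[:,1],e[:,0])).round(1))
print([tri([ray(q,*a),ray(q2,*b)]).round(4) for a,b in zip(sc,sd)])
im=p['img'].copy();m=comp(blue(p),315,225);cs,_=cv2.findContours(m,0,1);cv2.drawContours(im,cs,-1,(0,0,255),1)
P=np.array([proj(p,X) for X in boxpts(.5226,-.3664,.0142,.1,.058,0,.028)]);cv2.polylines(im,[cv2.convexHull(P.astype(np.float32)).astype(int)],1,(0,255,0),1)
cv2.imwrite('pics/c5.png',cv2.resize(im[160:280,220:420],None,fx=4,fy=4))
print(robot.read_state()['tool_pos'],np.array(p['extrinsics']).round(4))
```

```text
[[0.534, -0.2406], [0.5585, -0.0497], [0.7222, -0.0699], [0.7004, -0.2598]] c [ 0.6288 -0.155 ] [0.1925 0.1649 0.1911 0.1674] [ 82.7  -7.  -96.6 173.4]
[[0.532, -0.2396], [0.5553, -0.0495], [0.7199, -0.0672], [0.696, -0.2579]] c [ 0.6258 -0.1535] [0.1916 0.1656 0.1922 0.165 ] [ 83.   -6.1 -97.2 173.6]
[array([ 0.5325, -0.2417,  0.0585]), array([ 0.556 , -0.0511,  0.058 ]), array([ 0.7211, -0.0703,  0.058 ]), array([ 0.6976, -0.2621,  0.0569])]
[ 0.53057151 -0.35557202  0.21876793] [[ 1.000e+00 -2.100e-03 -6.000e-04 -5.303e-01]
 [-1.800e-03 -9.538e-01  3.005e-01 -3.764e-01]
 [-1.300e-03 -3.005e-01 -9.538e-01  2.841e-01]
 [ 0.000e+00  0.000e+00  0.000e+00  1.000e+00]]
```

View pics/c5.png

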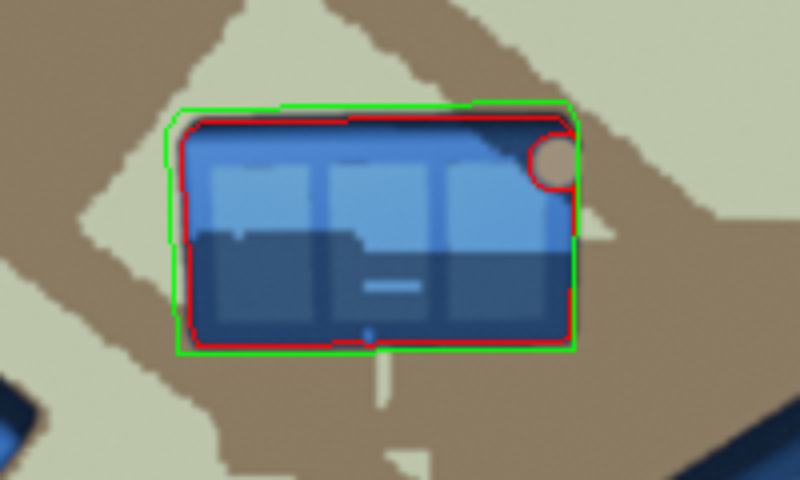

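The overlay shows the chosen brick at wrist (315,218), nearly axis-parallel (about 1°). The box rim corners from both views agree: centre about (0.627,-0.156), yaw about -6.8°, rim about 58 mm high. One wrist look at the box will refine that.

Call:
jog_arm:
  commands: [-1,0.0242,-0.0355,0,0,-1,0.0242,-0.0355,0,0,-1,0.0242,-0.0355,0,0,-1,0.0242,-0.0355,0,0,-1,0,0,0,0,-1,0,0,0,0,-1,0,0,0,0]

```text
t: 4.33
tool_pos: [0.624, -0.2183, 0.2187]
orientation: [3.141, 0.004, -0.0]
force: [-0.1, -0.7, -0.2]
opening: 0.0931
```

Run:
```python
from h import *
p=snap('wrist','w2'); p['fish']=True
pickle.dump(p,open('w2.pkl','wb'))
cv2.imwrite('pics/w2c.png',cv2.resize(p['img'][30:300,200:450],None,fx=2.2,fy=2.2,interpolation=cv2.INTER_CUBIC))
```

```text
(no output)
```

View pics/w2c.png

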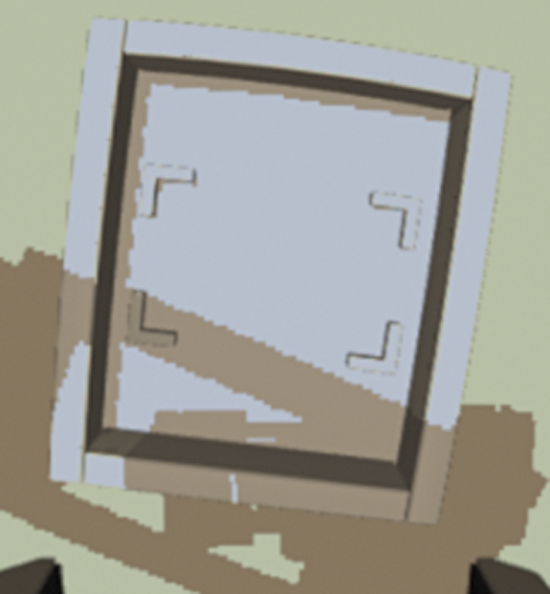

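Run:
```python
from h import *
p=pickle.load(open('w2.pkl','rb'))
for z,pts in ((.06,((92,17),(511,72),(437,522),(52,480))),(.025,((147,165),(421,200),(394,374),(131,344))),(.025,((158,184),(404,211),(383,359),(145,331)))):
    C=np.array([onz(p,(x+.5)/2.2-.5+200,(y+.5)/2.2-.5+30,z)[:2] for x,y in pts]);e=np.roll(C,-1,0)-C
    print(C.round(4).tolist(),'c',C.mean(0).round(4),np.linalg.norm(e,axis=1).round(4),np.degrees(np.arctan2(e[:,1],e[:,0])).round(1))
```

```text
[[0.5556, -0.053], [0.7219, -0.0731], [0.6989, -0.2634], [0.5331, -0.2449]] c [ 0.6274 -0.1586] [0.1675 0.1918 0.1668 0.1933] [ -6.9 -96.9 173.6  83.3]
[[0.5728, -0.1128], [0.6921, -0.1273], [0.6824, -0.2057], [0.5643, -0.1924]] c [ 0.6279 -0.1596] [0.1202 0.079  0.1189 0.0801] [ -6.9 -97.1 173.6  83.9]
[[0.5776, -0.1214], [0.6846, -0.1325], [0.6771, -0.1989], [0.5708, -0.1866]] c [ 0.6275 -0.1598] [0.1076 0.0669 0.1071 0.0656] [ -5.9 -96.5 173.4  84. ]
```

Call:
jog_arm:
  commands: [-1,-0.0255,0.038,0,0,-1,-0.0255,0.038,0,0,-1,-0.0255,0.038,0,0,-1,-0.0255,0.038,0,0,-1,0,0,0.0125,-7,-1,0,0,0.0125,-7,-1,0,0,0.0125,-7,-1,0,0,0.0125,-7,-1,0,0,0.0125,-7,-1,0,0,0.0125,-7,-1,0,0,0.0125,-7,-1,0,0,0.0125,-7,-1,0,0,0.0125,-7,-1,0,0,0.0125,-7,-1,0,0,0.0125,-7,-1,0,0,0.0125,-7,-1,0,0,0.0125,-7,-1,0,0,0,0,-1,0,0,0,0]

```text
t: 5.97
tool_pos: [0.5295, -0.3582, 0.0555]
orientation: [-2.207, -2.233, 0.001]
force: [0.1, -0.5, 1.0]
opening: 0.093
```

Run:
```python
from h import *
p=snap('wrist','w3'); p['fish']=True
s=robot.read_state();print(s['tool_pos'],s['orientation'],s['q'])
m=comp(blue(p),320,270)
ys,xs=np.where(m)
W=np.array([onz(p,x,y,.028)[:2] for x,y in zip(xs,ys)],dtype=np.float32)*1000
print(cv2.minAreaRect(W))
```

```text
[ 0.53032444 -0.35849382  0.05657038] [-2.20851757e+00 -2.23422075e+00  1.76939541e-04] [-6.74435765e-01  3.61881737e-01  1.52242690e+00 -1.12277965e-04
  1.25734524e+00 -2.25676821e+00]
((520.6266479492188, -366.51220703125), (99.30128479003906, 55.80190658569336), 0.7971417307853699)
```

View pics/w3.png

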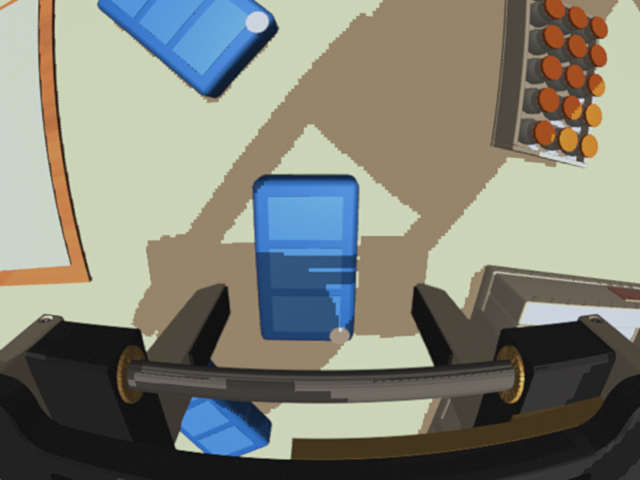

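The wrist view shows the brick at (307,258), aligned between the fingers at columns 220 and 420. The jaws are off by about 8 mm, so I'll correct, go down and grip.

Call:
jog_arm:
  commands: [-1,-0.008,-0.007,0,0,-1,0,0,0.013,0,-1,0,0,0.013,0,-1,0,0,0.013,0,-1,0,0,0.0125,0,-1,0,0,0,0,1,0,0,0,0,1,0,0,0,0,1,0,0,0,0,1,0,0,0,0,1,0,0,0,0,1,0,0,0,0]

```text
t: 7.02
tool_pos: [0.5243, -0.3659, 0.0049]
orientation: [2.202, 2.24, 0.0]
force: [-0.1, 0.2, 0.5]
opening: 0.0576
```

Run:
```python
from h import *
p=snap('wrist','w4');s=robot.read_state();print(s['tool_pos'],s['orientation'],s['opening'],s['force'])
```

```text
[ 0.52431374 -0.36589122  0.00490909] [2.20166468e+00 2.24041256e+00 5.43399820e-05] 0.057525662456505644 [ 0.22793882 -0.49054301  0.64392555]
```

View pics/w4.png

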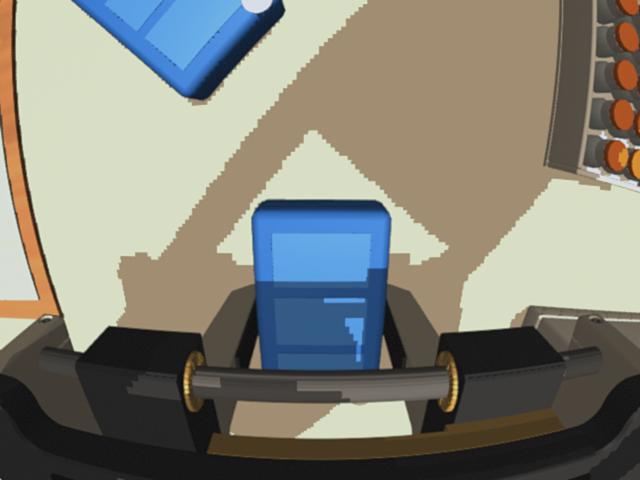

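Run:
```python
from h import *
import os
p=snap('wrist');p['fish']=True
m=comp(blue(p),320,270);ys,xs=np.where(m)
for c in (290,305,320,335,350):
    r=ys[xs==c].min();print(c,r,onz(p,c,r,.028).round(4),onz(p,c,r,.022).round(4))
```

```text
290 201 [ 0.4697 -0.3788  0.028 ] [ 0.4709 -0.3793  0.022 ]
305 201 [ 0.4696 -0.3729  0.028 ] [ 0.4709 -0.3732  0.022 ]
320 201 [ 0.4695 -0.3671  0.028 ] [ 0.4708 -0.3671  0.022 ]
335 201 [ 0.4694 -0.3612  0.028 ] [ 0.4706 -0.361   0.022 ]
350 201 [ 0.4693 -0.3553  0.028 ] [ 0.4705 -0.3548  0.022 ]
```

Call:
jog_arm:
  commands: [1,0,0,-0.01,0,1,0,0,-0.025,0,1,0,0,-0.025,0,1,0,0,-0.025,0,1,0,0,-0.025,0,1,0,0,0,0]

```text
t: 7.62
tool_pos: [0.527, -0.3681, 0.1221]
orientation: [2.195, 2.234, 0.001]
force: [1.0, -0.8, 0.2]
opening: 0.0579
```

Call:
jog_arm:
  commands: [1,0.0341,0.0183,0,0,1,0.0341,0.0183,0,0,1,0.0341,0.0183,0,0,1,0.0341,0.0183,0,0,1,0.0341,0.0183,0,0,1,0.0341,0.0183,0,0,1,0,0,0,3.8,1,0,0,0,3.8,1,0,0,0,0,1,0,0,0,0,1,0,0,0,0]

```text
t: 8.53
tool_pos: [0.6299, -0.1596, 0.1143]
orientation: [-2.344, -2.091, 0.001]
force: [0.1, 0.5, -1.6]
opening: 0.0578
```

Run:
```python
from h import *
p=snap('wrist','w5');q=snap('scene','s5');r=snap('side');s=robot.read_state();print(s['tool_pos'],s['orientation'],np.degrees(2*np.arctan2(s['orientation'][1],s['orientation'][0])),s['opening'],s['force'])
a=cv2.resize(q['img'][230:350,150:310],None,fx=3.5,fy=3.5)
cv2.imwrite('pics/s5c.png',a)
```

```text
[ 0.63010445 -0.15987234  0.11456544] [-2.34542339e+00 -2.08994551e+00  7.45108617e-05] -276.5932048944643 0.05766029275877736 [ 0.3684726   0.08093642 -0.9334693 ]
```

View pics/w5.png

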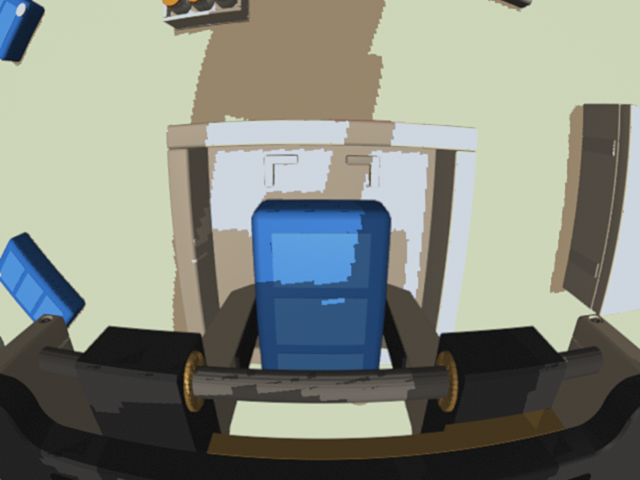

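View pics/s5c.png

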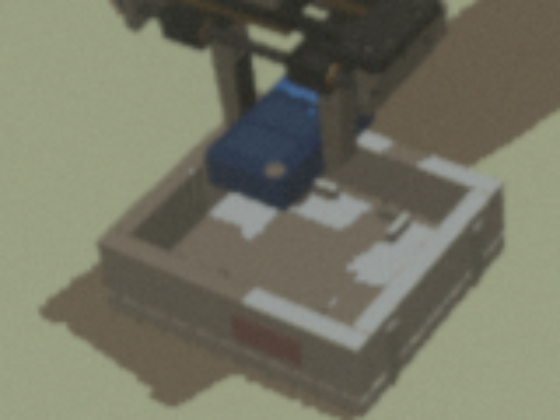

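The brick is centred over the lugs: lug mid column 321.5 and brick mid column 321.5. I'll lower it.

Call:
jog_arm:
  commands: [1,0,0,0.02,0,1,0,0,0.02,0,1,0,0,0.02,0,1,0,0,0.015,0,1,0,0,0,0,1,0,0,0,0]

```text
t: 9.18
tool_pos: [0.6294, -0.1592, 0.0386]
orientation: [-2.344, -2.088, 0.002]
force: [-0.1, -0.6, -1.2]
opening: 0.0574
```

Run:
```python
from h import *
p=snap('wrist','w6');s=robot.read_state();print(s['tool_pos'],s['opening'],s['force'])
```

```text
[ 0.63055833 -0.15954494  0.04016826] 0.057808818201362834 [ 0.09895617  0.00146649 -1.19951849]
```

View pics/w6.png

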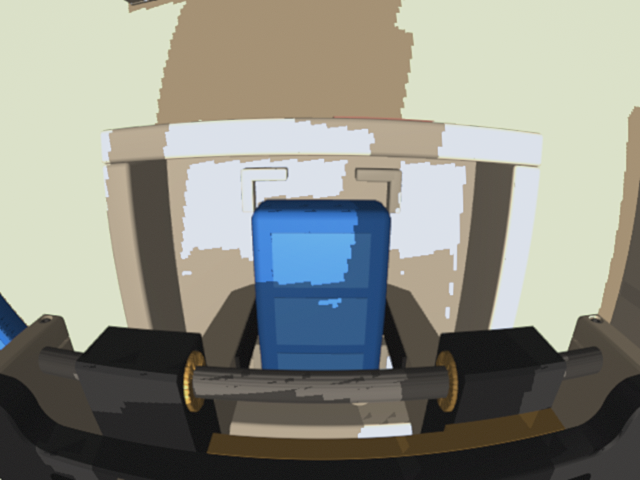

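Call:
jog_arm:
  commands: [1,0,0,0.008,0,1,0,0,0.008,0,1,0,0,0.004,0,1,0,0,0,0,1,0,0,0,0]

```text
t: 9.65
tool_pos: [0.6304, -0.1593, 0.0195]
orientation: [2.346, 2.09, 0.0]
force: [-0.7, 0.3, -1.1]
opening: 0.0577
```

Run:
```python
from h import *
p=snap('wrist','w7');s=robot.read_state();print(s['tool_pos'],s['opening'],s['force'])
```

```text
[ 0.63040896 -0.15929232  0.01956762] 0.05762105798662514 [-0.01272099 -0.60295171 -1.66887108]
```

View pics/w7.png

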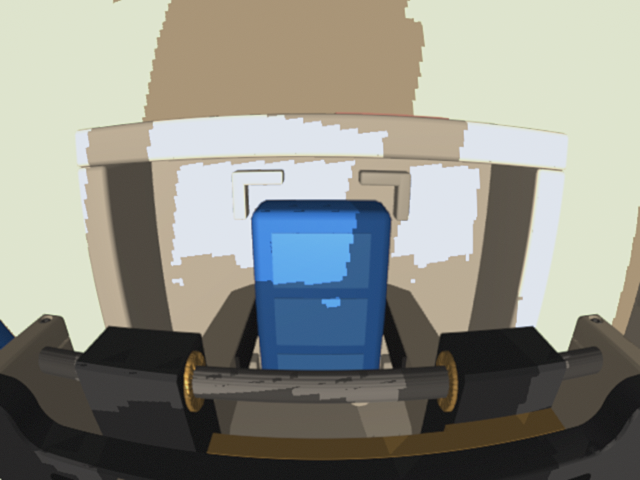

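Call:
jog_arm:
  commands: [1,0,0,0.001,0,1,0,0,0,0,0.2,0,0,0,0,-0.3,0,0,0,0,-0.6,0,0,0,0,-0.6,0,0,0,0,-0.8,0,0,-0.02,0,-1,0,0,-0.03,0,-1,0,0,-0.035,0,-1,0,0,-0.035,0,-1,0,0,-0.03,0,-1,0,0,0,0,-1,0,0,0,0]

```text
t: 10.78
tool_pos: [0.6322, -0.1599, 0.1719]
orientation: [2.342, 2.087, 0.004]
force: [0.4, -0.4, -0.1]
opening: 0.0931
```

Run:
```python
from h import *
p=snap('wrist','w8');p['fish']=True;q=snap('side','sd8');s=robot.read_state();print(s['tool_pos'],s['opening'],s['force'])
pickle.dump((p,q),open('w8.pkl','wb'))
for P in (p,q):
    for r in robot.pinpoint('brick_mid',P): print(r,onz(P,r['position'][1]*640,r['position'][0]*480,.029).round(4))
m=comp(blue(p),320,290)
ys,xs=np.where(m)
W=np.array([onz(p,x,y,.043)[:2] for x,y in zip(xs,ys)],dtype=np.float32)*1000
print(cv2.minAreaRect(W))
cv2.imwrite('pics/sd8c.png',cv2.resize(q['img'][165:265,210:350],None,fx=5,fy=5))
```

```text
[ 0.62987798 -0.15915868  0.16752201] 0.09329918399025795 [ 0.07898909  0.183369   -0.63533199]
{'position': [0.5517, 0.1056], 'score': 0.96} [ 0.6437 -0.4324  0.029 ]
{'position': [0.4554, 0.4936], 'score': 0.9} [ 0.627  -0.1633  0.029 ]
{'position': [0.0333, 0.0509], 'score': 0.78} [ 0.3736 -0.4273  0.029 ]
{'position': [0.3523, 0.5911], 'score': 0.88} [ 0.3841 -0.4132  0.029 ]
{'position': [0.3279, 0.4545], 'score': 0.76} [ 0.6417 -0.4281  0.029 ]
{'position': [0.4442, 0.4186], 'score': 0.62} [ 0.6349 -0.1607  0.029 ]Traceback (most recent call last):
  File "<stdin>", line 6, in <module>
  File "h.py", line 56, in comp
    assert i>0
           ^^^
AssertionError
```

View pics/w8.png

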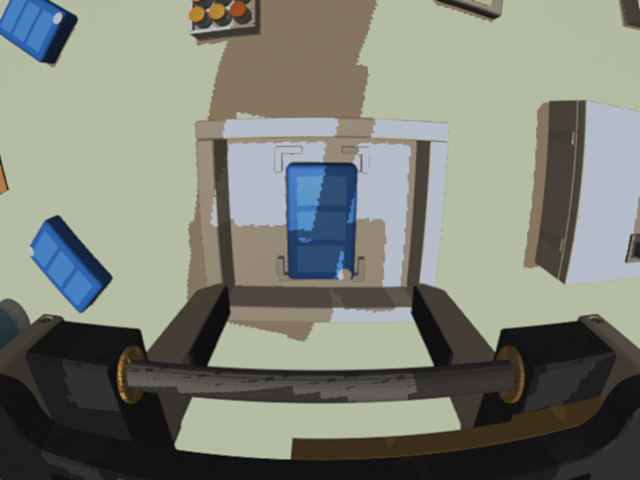

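Run:
```python
from h import *
p,q=pickle.load(open('w8.pkl','rb'))
m=comp(blue(p),320,220)
ys,xs=np.where(m)
W=np.array([onz(p,x,y,.043)[:2] for x,y in zip(xs,ys)],dtype=np.float32)*1000
print(cv2.minAreaRect(W))
print(fitbox([(p,m)],[.627,-.159,-.115],.1,.058,.015,.043))
cv2.imwrite('pics/sd8c.png',np.vstack([cv2.resize(q['img'][165:245,210:350],None,fx=4,fy=4),cv2.resize(p['img'][130:200,250:390],None,fx=4,fy=4)]))
```

```text
((627.549560546875, -159.08633422851562), (55.907005310058594, 98.48786926269531), 83.11847686767578)
(array([ 0.63043247, -0.15921993, -0.12447897]), np.float64(0.09563819574164067))
```

View pics/sd8c.png

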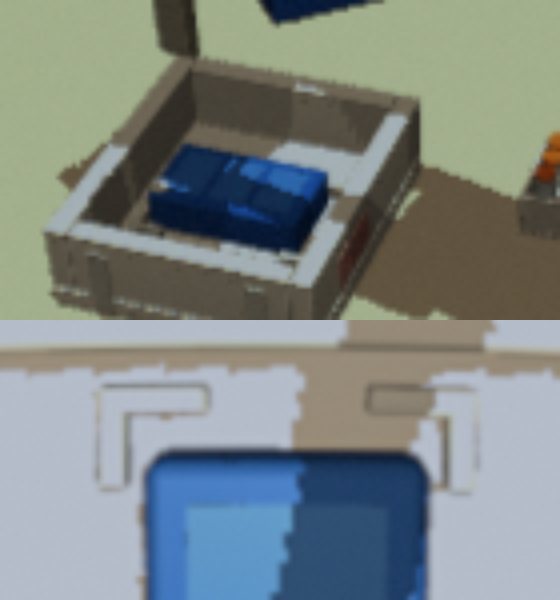

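The brick is bedded at (0.6275,-0.159), yaw -6.9°, between all four lugs. Next is the board.

Call:
jog_arm:
  commands: [-1,0.0344,-0.0129,-0.003,0,-1,0.0344,-0.0129,-0.003,0,-1,0.0344,-0.0129,-0.003,0,-1,0.0344,-0.0129,-0.003,0,-1,0.0344,-0.0129,-0.003,0,-1,0.0344,-0.0129,-0.003,0,-1,0.0344,-0.0129,-0.003,0,-1,0.0344,-0.0129,-0.003,0,-1,0.0344,-0.0129,-0.003,0,-1,0.0344,-0.0129,-0.003,0,-1,0.0344,-0.0129,-0.003,0,-1,0.0344,-0.0129,-0.003,0,-1,0.0344,-0.0129,-0.003,0,-1,0.0344,-0.0129,-0.003,0,-1,0.0344,-0.0129,-0.003,0,-1,0,0,0,0,-1,0,0,0,0,-1,0,0,0,0]

```text
t: 12.48
tool_pos: [0.4969, 0.375, 0.2119]
orientation: [2.345, 2.091, -0.004]
force: [0.8, -0.1, -0.3]
opening: 0.0928
```

```bash
cat >> h.py <<'E'
def dark(p):
    h=cv2.cvtColor(p['img'],cv2.COLOR_BGR2HSV);return (h[...,2]<95)&(h[...,1]<60)
def st():
    s=robot.read_state();o=s['orientation'];print('tcp',s['tool_pos'].round(4),'yaw',round(np.degrees(2*np.arctan2(o[1],o[0]))%360,2),'op',round(s['opening'],4),'F',s['force'].round(2))
E
python3 - <<'E'
from h import *
p=snap('wrist','w9');p['fish']=True;q=snap('side');st()
pickle.dump((p,q),open('w9.pkl','wb'))
for P in (p,q):
    for r in robot.pinpoint('board_mid',P): print(r['score'],r['position'][1]*640,r['position'][0]*480,onz(P,r['position'][1]*640,r['position'][0]*480,.007).round(4))
E
```

```text
tcp [0.4976 0.3741 0.2125] yaw 83.33 op 0.093 F [ 0.01 -1.31 -0.57]
0.84 357.504 353.088 [0.6757 0.3991 0.007 ]
0.64 317.632 210.28799999999998 [0.4974 0.3717 0.007 ]
0.97 256.128 428.4 [0.5039 0.3738 0.007 ]
0.83 150.912 426.624 [0.6775 0.4052 0.007 ]
0.83 391.87199999999996 477.408 [0.2764 0.4081 0.007 ]
```

View pics/w9.png

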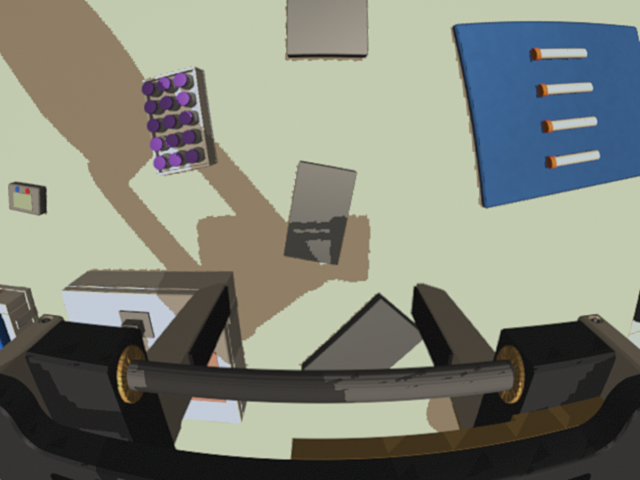

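Run:
```python
from h import *
p,q=pickle.load(open('w9.pkl','rb'))
g=cv2.cvtColor(p['img'],cv2.COLOR_BGR2HSV)
print(g[190,320],g[245,330],g[190,270],g[250,270],g[250,350],g[165,320])
cv2.imwrite('pics/w9c.png',cv2.resize(p['img'][150:280,270:370],None,fx=4.5,fy=4.5,interpolation=cv2.INTER_CUBIC))
```

```text
[ 21  31 132] [22 29 97] [ 40  35 204] [ 18  73 143] [ 18  74 144] [21 28 92]
```

View pics/w9c.png

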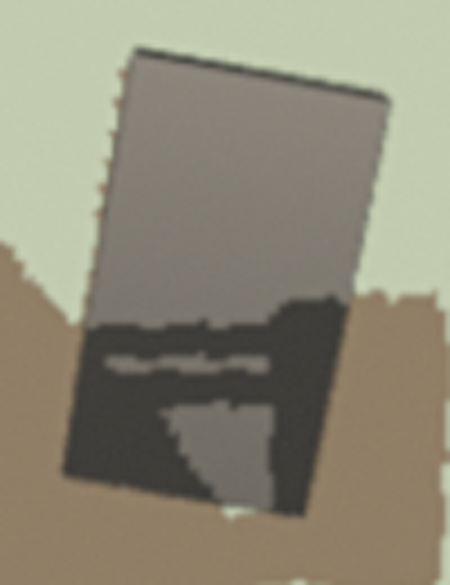

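```bash
cat >> h.py <<'E'
def quad(P,pts,s,a,b,z):
    C=np.array([onz(P,(x+.5)/s-.5+a,(y+.5)/s-.5+b,z)[:2] for x,y in pts]);e=np.roll(C,-1,0)-C
    print('c',C.mean(0).round(4),'L',np.linalg.norm(e,axis=1).round(4),'ang',np.degrees(np.arctan2(e[:,1],e[:,0])).round(1));return C
E
python3 - <<'E'
from h import *
p,q=pickle.load(open('w9.pkl','rb'))
quad(p,((136,55),(387,100),(305,516),(64,475)),4.5,270,150,.014)
E
```

```text
c [0.5005 0.3727] L [0.0555 0.0983 0.0568 0.0982] ang [  73.4  -16.3 -106.7  162.9]
```

Call:
jog_arm:
  commands: [-1,0,0,0,5,-1,0,0,0,5,-1,0,0.003,0.03,0,-1,0,0,0.035,0,-1,0,0,0.035,0,-1,0,0,0.035,0,-1,0,0,0.03,0,-1,0,0,0,0,-1,0,0,0,0]

```text
t: 13.43
tool_pos: [0.4991, 0.3729, 0.047]
orientation: [-2.52, -1.876, 0.007]
force: [0.6, 0.8, 1.0]
opening: 0.0928
```

Run:
```python
from h import *
p=snap('wrist','w10');p['fish']=True;st()
pickle.dump(p,open('w10.pkl','wb'))
```

```text
tcp [0.5009 0.3742 0.0496] yaw 73.34 op 0.0931 F [0.27 0.88 1.07]
```

View pics/w10.png

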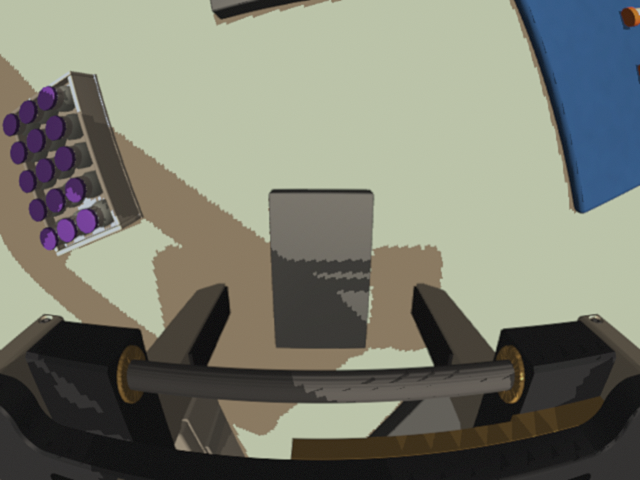

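Run:
```python
from h import *
p=pickle.load(open('w10.pkl','rb'))
quad(p,((270,193),(373,193),(365.5,347),(277,348)),1,0,0,.014)
```

```text
c [0.5006 0.373 ] L [0.0561 0.0983 0.0565 0.0992] ang [  73.5  -16.5 -105.7  163.2]
```

Call:
jog_arm:
  commands: [-1,0,0,0.02,0,-1,0,0,0.018,0,-1,0,0,0.0085,0,-1,0,0,0,0,1,0,0,0,0,1,0,0,0,0,1,0,0,0,0,1,0,0,0,0,1,0,0,0,0,1,0,0,0,0]
  grip_force: 20

```text
t: 14.32
tool_pos: [0.5006, 0.3748, 0.0026]
orientation: [2.519, 1.877, 0.001]
force: [0.1, 0.9, 5.7]
opening: 0.0578
```

Run:
```python
from h import *
p=snap('wrist','w11');p['fish']=True;st()
pickle.dump(p,open('w11.pkl','wb'))
```

```text
tcp [0.5006 0.3748 0.0026] yaw 73.4 op 0.0581 F [-0.23 -0.16  2.16]
```

View pics/w11.png

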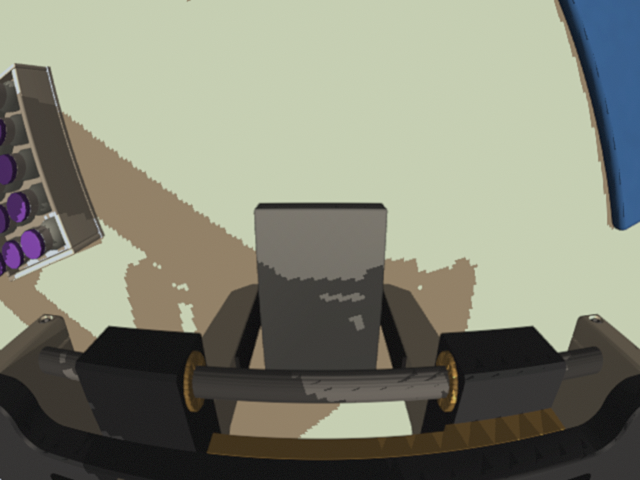

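Run:
```python
from h import *
p=pickle.load(open('w11.pkl','rb'))
s=robot.read_state();T=s['tool_pos'][:2];a=np.radians(73.4);ty=np.array([np.sin(a),-np.cos(a)])
for v in (204,208,209,210): print(v,(onz(p,321,v,.014)[:2]-T)@ty,(onz(p,321,v,0.0)[:2]-T)@ty)
```

```text
204 -0.05109728973778025 -0.048121737697764004
208 -0.04936074178995533 -0.046227335607614196
209 -0.048925312488842396 -0.04575232529812396
210 -0.04848935178156416 -0.04527673527705632
```

Call:
jog_arm:
  commands: [1,0,0,-0.01,0,1,0,0,-0.035,0,1,0,0,-0.035,0,1,0,0,-0.035,0,1,0,0,-0.035,0,1,0,0,0,0,1,0,0,0,0]

```text
t: 14.95
tool_pos: [0.5022, 0.3759, 0.1565]
orientation: [2.518, 1.877, 0.011]
force: [0.1, -0.1, -1.1]
opening: 0.0579
```

Run:
```python
from h import *
p=snap('wrist','w12');p['fish']=True;st()
```

```text
tcp [0.5009 0.375  0.1535] yaw 73.4 op 0.0577 F [-0.35  0.17 -0.41]
```

View pics/w12.png

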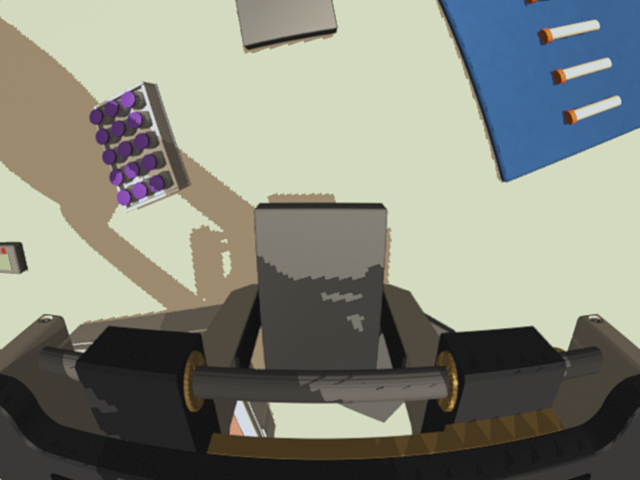

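Call:
jog_arm:
  commands: [1,-0.0317,0.0182,0,0,1,-0.0317,0.0182,0,0,1,-0.0317,0.0182,0,0,1,-0.0317,0.0182,0,0,1,-0.0317,0.0182,0,0,1,-0.0317,0.0182,0,0,1,-0.0317,0.0182,0,0,1,-0.0317,0.0182,0,0,1,-0.0317,0.0182,0,0,1,-0.0317,0.0182,0,0,1,-0.0317,0.0182,0,0,1,-0.0317,0.0182,0,0,1,-0.0317,0.0182,0,0,1,-0.0317,0.0182,0,0,1,-0.0317,0.0182,0,0,1,0,0,0,-5,1,0,0,0,-5,1,0,0,0,0,1,0,0,0,0]

```text
t: 16.58
tool_pos: [0.6249, -0.1587, 0.1499]
orientation: [-2.346, -2.084, 0.003]
force: [-1.1, -0.4, -0.5]
opening: 0.0581
```

Run:
```python
from h import *
p=snap('wrist','w13');p['fish']=True;st()
```

```text
tcp [ 0.6252 -0.1584  0.1504] yaw 83.24 op 0.0575 F [ 0.1   0.65 -0.15]
```

View pics/w13.png

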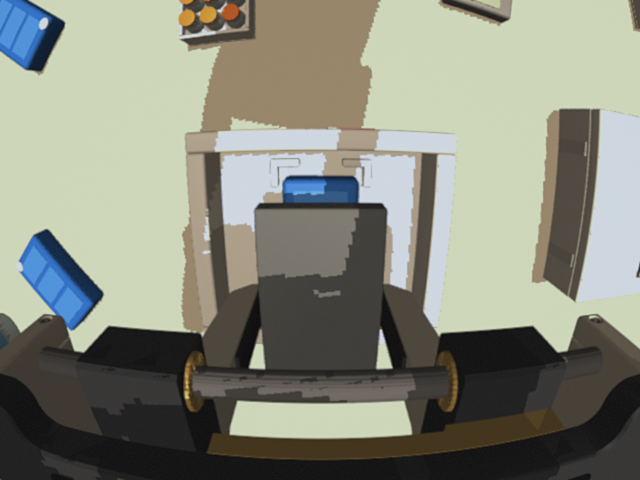

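Call:
jog_arm:
  commands: [1,0,0.0015,0.02,0,1,0,0,0.03,0,1,0,0,0.025,0,1,0,0,0.015,0,1,0,0,0.005,0,1,0,0,0,0,1,0,0,0,0]

```text
t: 17.22
tool_pos: [0.6279, -0.1589, 0.0577]
orientation: [2.346, 2.089, 0.0]
force: [-0.6, 0.3, 0.6]
opening: 0.0577
```

Run:
```python
from h import *
p=snap('wrist','w14');p['fish']=True;q=snap('side');st()
a=cv2.resize(p['img'][100:400,150:490],None,fx=1.6,fy=1.6);b=cv2.resize(q['img'][150:250,210:330],None,fx=4,fy=4)
cv2.imwrite('pics/w14a.png',a);cv2.imwrite('pics/w14b.png',b)
```

```text
tcp [ 0.6289 -0.1594  0.0592] yaw 83.38 op 0.0576 F [0.35 0.27 0.4 ]
```

View pics/w14a.png

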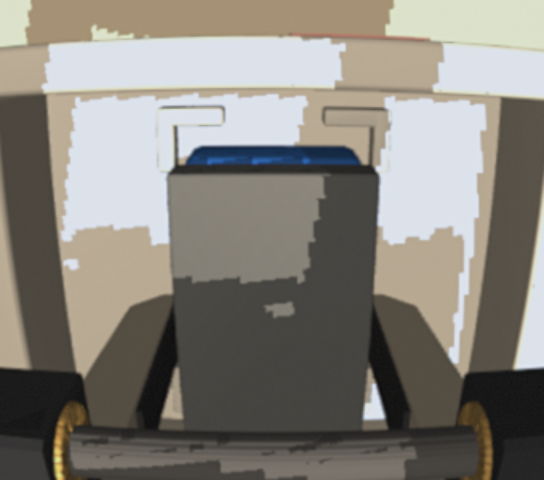

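View pics/w14b.png

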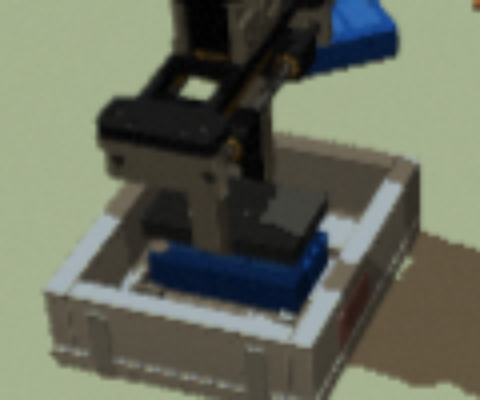

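Call:
jog_arm:
  commands: [1,0,-0.002,0.006,0,1,0,0,0.005,0,1,0,0,0.002,0,1,0,0,0,0,1,0,0,0,0]

```text
t: 17.73
tool_pos: [0.626, -0.1591, 0.0453]
orientation: [2.345, 2.089, 0.001]
force: [-4.1, 1.2, 7.7]
opening: 0.0576
```

Run:
```python
from h import *
st()
```

```text
tcp [ 0.626  -0.1591  0.0453] yaw 83.39 op 0.0576 F [-4.11  1.21  7.72]
```

Contact at 8 N at the expected height, so I'll release and lift.

Call:
jog_arm:
  commands: [0.2,0,0,0,0,-0.3,0,0,0,0,-0.6,0,0,0,0,-0.6,0,0,0,0,-0.8,0,0,-0.02,0,-1,0,0,-0.03,0,-1,0,0,-0.035,0,-1,0,0,-0.03,0,-1,0,0,0,0,-1,0,0,0,0]

```text
t: 18.57
tool_pos: [0.6274, -0.1596, 0.1621]
orientation: [2.342, 2.087, 0.004]
force: [0.0, -0.5, -0.9]
opening: 0.0934
```

Run:
```python
from h import *
p=snap('wrist','w15');p['fish']=True;q=snap('side');st()
pickle.dump((p,q),open('w15.pkl','wb'))
a=cv2.resize(p['img'][100:330,180:460],None,fx=2.5,fy=2.5,interpolation=2)
cv2.imwrite('pics/w15a.png',a)
```

```text
tcp [ 0.625  -0.1588  0.158 ] yaw 83.39 op 0.0931 F [0.3  0.05 0.28]
```

View pics/w15a.png

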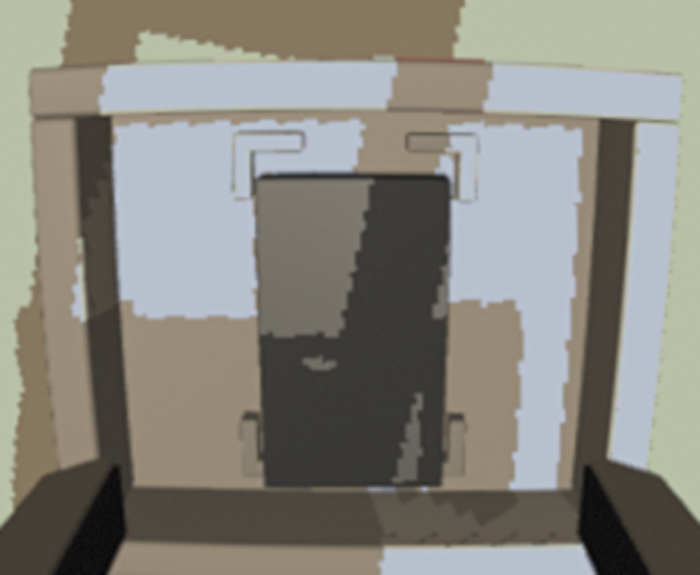

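Run:
```python
from h import *
p,q=pickle.load(open('w15.pkl','rb'))
quad(p,((258,181),(450,181),(440,486),(266,486)),2.5,180,100,.057)
```

```text
c [ 0.6266 -0.159 ] L [0.0562 0.0981 0.0563 0.0981] ang [ 83.5  -6.6 -96.5 173.3]
```

Call:
jog_arm:
  commands: [-1,0.0284,-0.022,-0.004,0,-1,0.0284,-0.022,-0.004,0,-1,0.0284,-0.022,-0.004,0,-1,0.0284,-0.022,-0.004,0,-1,0.0284,-0.022,-0.004,0,-1,0.0284,-0.022,-0.004,0,-1,0.0284,-0.022,-0.004,0,-1,0.0284,-0.022,-0.004,0,-1,0.0284,-0.022,-0.004,0,-1,0.0284,-0.022,-0.004,0,-1,0.0284,-0.022,-0.004,0,-1,0.0284,-0.022,-0.004,0,-1,0.0284,-0.022,-0.004,0,-1,0,0,0,0,-1,0,0,0,0,-1,0,0,0,0]

```text
t: 20.0
tool_pos: [0.3833, 0.2402, 0.2096]
orientation: [-2.344, -2.091, 0.004]
force: [-0.3, -0.3, -0.7]
opening: 0.0927
```

Run:
```python
from h import *
p=snap('wrist','w16');p['fish']=True;q=snap('side');st()
pickle.dump((p,q),open('w16.pkl','wb'))
a=cv2.resize(p['img'][130:310,220:420],None,fx=3.3,fy=3.3,interpolation=2)
cv2.imwrite('pics/w16a.png',a)
for P in (p,q):
    for r in robot.pinpoint('tray_mid',P): print(r['score'],r['position'][1]*640,r['position'][0]*480,onz(P,r['position'][1]*640,r['position'][0]*480,.022).round(4))
```

```text
tcp [0.3841 0.2395 0.21  ] yaw 83.32 op 0.0929 F [ 0.2  -0.63  0.82]
0.78 325.376 213.888 [0.3844 0.2446 0.022 ]
0.66 340.79999999999995 369.312 [0.3829 0.2446 0.022 ]
```

View pics/w16a.png

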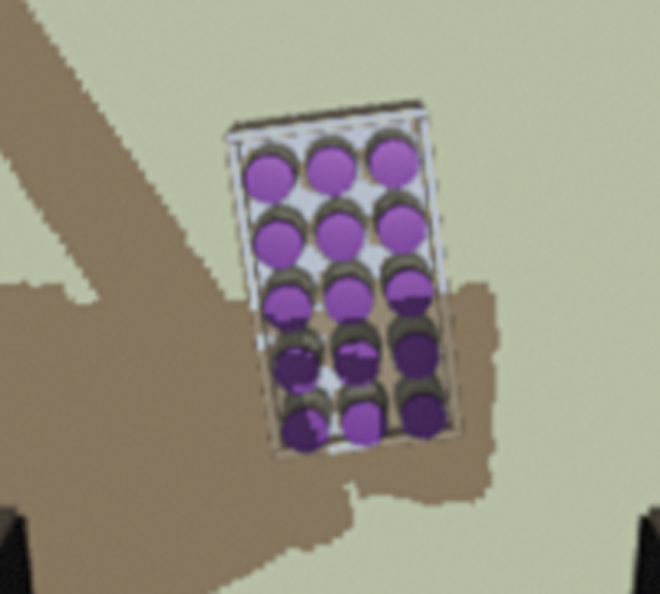

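View pics/w16.png

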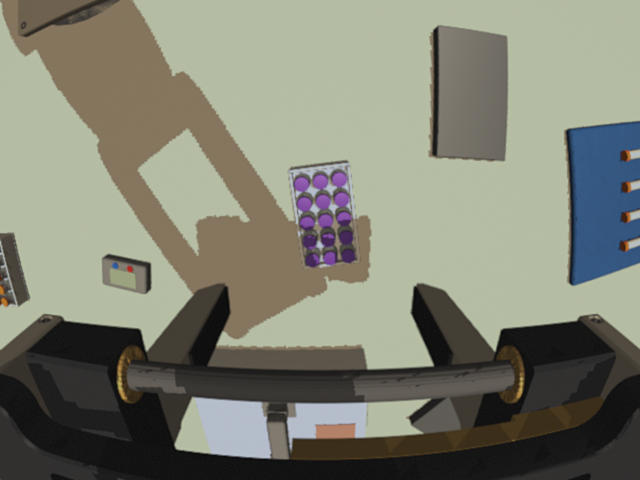

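Run:
```python
from h import *
p,q=pickle.load(open('w16.pkl','rb'))
quad(p,((230,134),(425,109),(462,433),(274,457)),3.3,220,130,.03)
cv2.imwrite('pics/sd16.png',cv2.resize(q['img'][335:400,300:380],None,fx=7,fy=7,interpolation=2))
```

```text
c [0.3856 0.2443] L [0.0554 0.0978 0.0573 0.0982] ang [  90.9    1.2  -88.7 -179.9]
```

View pics/sd16.png

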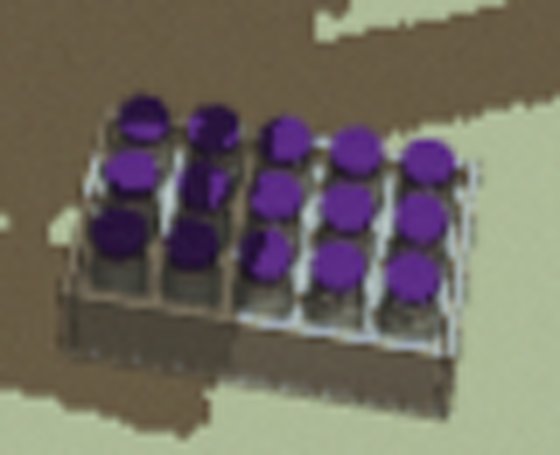

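Call:
jog_arm:
  commands: [-1,0,0,0,-3.8,-1,0,0,0,-3.8,-1,0.005,0.0015,0.01,0,-1,0,0,0.035,0,-1,0,0,0.035,0,-1,0,0,0.035,0,-1,0,0,0.025,0,-1,0,0,0.01,0,-1,0,0,0,0,-1,0,0,0,0]

```text
t: 21.03
tool_pos: [0.3856, 0.2455, 0.0613]
orientation: [-2.204, -2.239, 0.001]
force: [0.2, 0.1, -0.4]
opening: 0.0931
```

Run:
```python
from h import *
p=snap('wrist','w17');p['fish']=True;st()
pickle.dump(p,open('w17.pkl','wb'))
```

```text
tcp [0.3865 0.2461 0.0625] yaw 90.93 op 0.093 F [-0.2  -0.35  0.5 ]
```

View pics/w17.png

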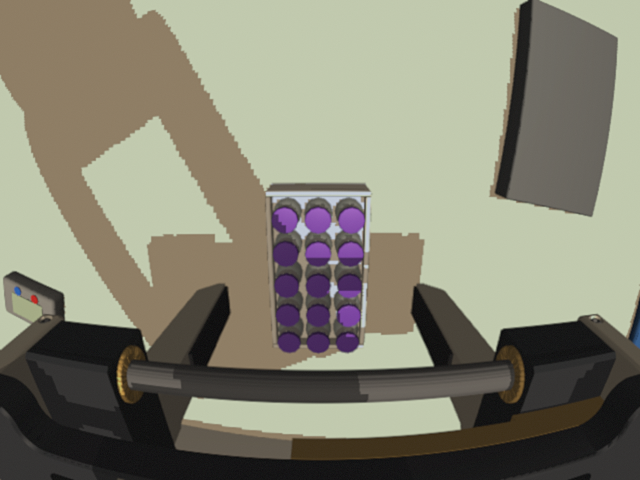

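Call:
jog_arm:
  commands: [-1,-0.0015,0,0.02,0,-1,0,0,0.02,0,-1,0,0,0.0165,0,-1,0,0,0,0,1,0,0,0,0,1,0,0,0,0,1,0,0,0,0,1,0,0,0,0,1,0,0,0,0,1,0,0,0,0]
  grip_force: 30

```text
t: 21.92
tool_pos: [0.3859, 0.2444, 0.0053]
orientation: [2.202, 2.24, 0.002]
force: [-0.3, 3.3, 10.8]
opening: 0.0579
```

Run:
```python
from h import *
p=snap('wrist','w18');p['fish']=True;st()
pickle.dump(p,open('w18.pkl','wb'))
```

```text
tcp [0.3859 0.2444 0.0053] yaw 91.0 op 0.0576 F [-0.1  -0.13  3.5 ]
```

View pics/w18.png

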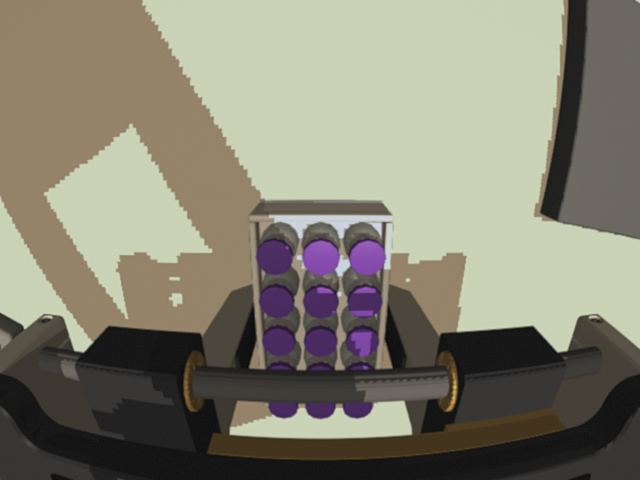

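Run:
```python
from h import *
p=pickle.load(open('w18.pkl','rb'))
s=robot.read_state();T=s['tool_pos'][:2];a=np.radians(91);ty=np.array([np.sin(a),-np.cos(a)])
for v in (212,214,216,218): print(v,(onz(p,321,v,.03)[:2]-T)@ty)
for v in (201,203): print(v,(onz(p,321,v,.0)[:2]-T)@ty)
cv2.imwrite('pics/w18c.png',cv2.resize(p['img'][190:270,240:400],None,fx=5,fy=5))
st()
```

```text
212 -0.05081348797084795
214 -0.050013573344067724
216 -0.0492115778546475
218 -0.04840744673711612
201 -0.04903853639384732
203 -0.04808071804696018
tcp [0.3859 0.2444 0.0053] yaw 91.0 op 0.0576 F [-0.1  -0.13  3.5 ]
```

Call:
jog_arm:
  commands: [1,0,0,-0.005,0,1,0,0,-0.015,0,1,0,0,-0.025,0,1,0,0,-0.03,0,1,0,0,-0.03,0,1,0,0,-0.03,0,1,0,0,-0.02,0,1,0,0,0,0,1,0,0,0,0]

```text
t: 22.72
tool_pos: [0.386, 0.2445, 0.1606]
orientation: [2.201, 2.24, 0.004]
force: [0.5, 0.6, -3.0]
opening: 0.0577
```

View pics/w18c.png

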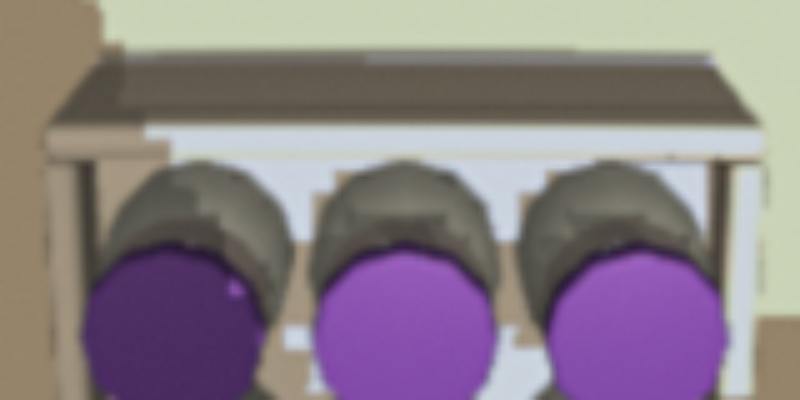

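Run:
```python
from h import *
p=snap('wrist','w19');st()
```

```text
tcp [0.385  0.244  0.1588] yaw 91.0 op 0.058 F [-0.47  0.44 -3.45]
```

View pics/w19.png

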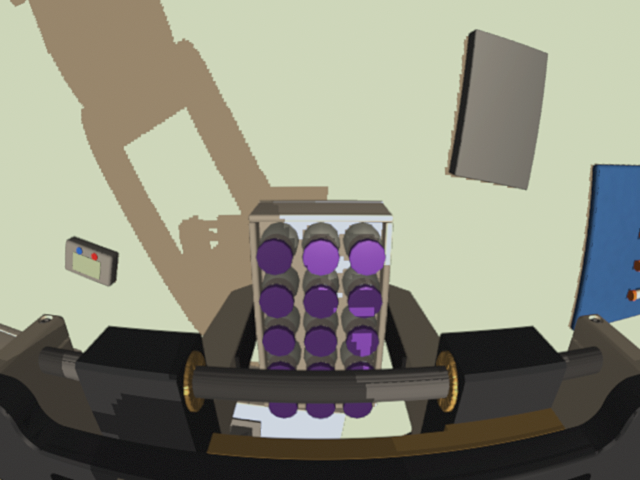

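Call:
jog_arm:
  commands: [1,-0.0135,0.0078,0,0,1,-0.0271,0.0157,0,0,1,-0.0271,0.0157,0,0,1,-0.0271,0.0157,0,0,1,-0.0271,0.0157,0,0,1,-0.0271,0.0157,0,0,1,-0.0271,0.0157,0,0,1,-0.0271,0.0157,0,0,1,-0.0271,0.0157,0,0,1,-0.0271,0.0157,0,0,1,-0.0271,0.0157,0,0,1,-0.0271,0.0157,0,0,1,-0.0271,0.0157,0,0,1,-0.0271,0.0157,0,0,1,-0.0271,0.0157,0,0,1,-0.0136,0.0078,0,0,1,0,0,0,3.8,1,0,0,0,3.8,1,0,0,0,0,1,0,0,0,0]

```text
t: 24.43
tool_pos: [0.6265, -0.1577, 0.1569]
orientation: [-2.341, -2.09, 0.003]
force: [-0.2, 0.7, -2.2]
opening: 0.0573
```

Run:
```python
from h import *
p=snap('wrist','w20');st()
```

```text
tcp [ 0.6268 -0.1577  0.1575] yaw 83.54 op 0.058 F [-0.1   0.16 -1.8 ]
```

View pics/w20.png

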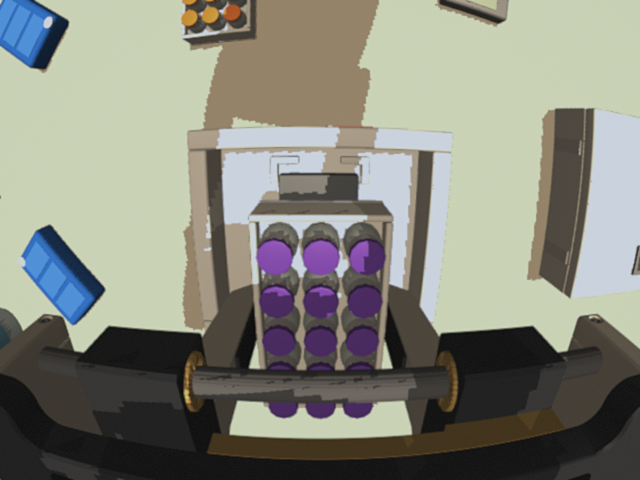

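Call:
jog_arm:
  commands: [1,-0.0013,0,0.01,0,1,0,0,0.02,0,1,0,0,0.025,0,1,0,0,0.02,0,1,0,0,0.01,0,1,0,0,0,0,1,0,0,0,0]

```text
t: 25.07
tool_pos: [0.6272, -0.1591, 0.0741]
orientation: [-2.344, -2.09, 0.001]
force: [0.1, 0.8, -1.4]
opening: 0.0575
```

Run:
```python
from h import *
p=snap('wrist','w21');q=snap('side');st()
cv2.imwrite('pics/w21b.png',cv2.resize(q['img'][140:250,210:330],None,fx=4,fy=4))
```

```text
tcp [ 0.6288 -0.1597  0.0764] yaw 83.42 op 0.0578 F [-0.21 -0.69 -1.7 ]
```

View pics/w21b.png

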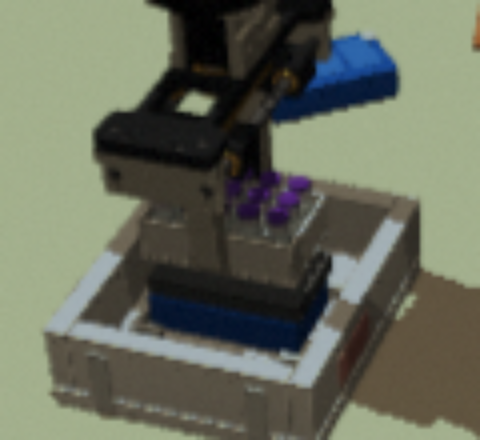

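View pics/w21.png

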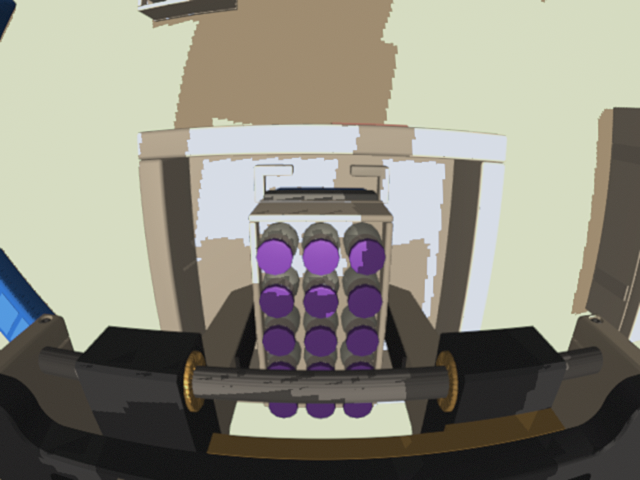

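Call:
jog_arm:
  commands: [1,0,-0.001,0.004,0,1,0,0,0.004,0,1,0,0,0.002,0,1,0,0,0,0,1,0,0,0,0,1,0,0,0,0]

```text
t: 25.67
tool_pos: [0.6267, -0.1593, 0.0647]
orientation: [2.346, 2.09, 0.0]
force: [-0.1, -0.2, -2.4]
opening: 0.0577
```

Run:
```python
from h import *
st()
```

```text
tcp [ 0.6267 -0.1593  0.0647] yaw 83.4 op 0.0577 F [-0.08 -0.25 -2.4 ]
```

Call:
jog_arm:
  commands: [1,0,0,0.0012,0,1,0,0,0.001,0,1,0,0,0,0,1,0,0,0,0]

```text
t: 26.0
tool_pos: [0.6267, -0.1593, 0.0624]
orientation: [2.346, 2.09, 0.0]
force: [0.8, -0.1, -0.7]
opening: 0.0579
```

Call:
jog_arm:
  commands: [1,0,0,0.0005,0,1,0,0,0,0,1,0,0,0,0]

```text
t: 26.25
tool_pos: [0.6268, -0.1593, 0.0624]
orientation: [2.345, 2.09, 0.0]
force: [-3.9, 0.5, 3.4]
opening: 0.0582
```

Contact is confirmed, so I'll release gently and lift.

Call:
jog_arm:
  commands: [0.2,0,0,0,0,-0.2,0,0,0,0,-0.5,0,0,0,0,-0.8,0,0,0,0,-1,0,0,0,0,-1,0,0,0,0,-1,0,0,-0.02,0,-1,0,0,-0.03,0,-1,0,0,-0.035,0,-1,0,0,-0.035,0,-1,0,0,0,0,-1,0,0,0,0]

```text
t: 27.25
tool_pos: [0.6288, -0.16, 0.1857]
orientation: [2.341, 2.086, 0.005]
force: [1.0, -0.6, -0.7]
opening: 0.0931
```

Run:
```python
from h import *
p=snap('wrist','w22');p['fish']=True;q=snap('side');st()
pickle.dump((p,q),open('w22.pkl','wb'))
cv2.imwrite('pics/w22a.png',cv2.resize(p['img'][100:330,180:460],None,fx=2.5,fy=2.5,interpolation=2))
for P in (p,q):
    for r in robot.pinpoint('tray_mid',P): print(r['score'],onz(P,r['position'][1]*640,r['position'][0]*480,.079).round(4))
    for r in robot.pinpoint('lid_grip',P): print('lid',r['score'],onz(P,r['position'][1]*640,r['position'][0]*480,.095).round(4))
```

```text
tcp [ 0.6264 -0.1592  0.1812] yaw 83.4 op 0.0927 F [-0.17  0.13 -0.78]
0.81 [ 0.6232 -0.1594  0.079 ]
0.82 [ 0.6328 -0.1704  0.079 ]
lid 0.69 [0.6314 0.1605 0.095 ]
```

View pics/w22a.png

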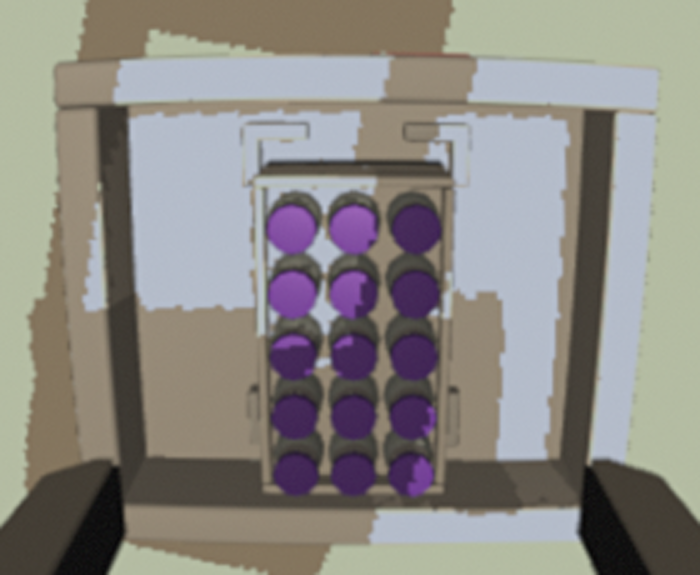

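The tray stands squarely on the board. Next is the lid.

Call:
jog_arm:
  commands: [-1,0.0322,-0.0032,-0.008,0,-1,0.0322,-0.0032,-0.008,0,-1,0.0322,-0.0032,-0.008,0,-1,0.0322,-0.0032,-0.008,0,-1,0.0322,-0.0032,-0.008,0,-1,0.0322,-0.0032,-0.008,0,-1,0.0322,-0.0032,-0.008,0,-1,0.0322,-0.0032,-0.008,0,-1,0.0322,-0.0032,-0.008,0,-1,0.0322,-0.0032,-0.008,0,-1,0,0,0,0,-1,0,0,0,0,-1,0,0,0,0]

```text
t: 28.63
tool_pos: [0.6315, 0.164, 0.2607]
orientation: [-2.345, -2.09, 0.003]
force: [0.0, 0.0, -0.3]
opening: 0.093
```

Run:
```python
from h import *
p,q=pickle.load(open('w22.pkl','rb'))
quad(p,((255,178),(452,180),(443,490),(264,492)),2.5,180,100,.087)
p=snap('wrist','w23');p['fish']=True;q=snap('side','sd23');st();s=snap('scene')
pickle.dump((p,q,s),open('w23.pkl','wb'))
R=[]
for P in (p,q,s):
    for r in robot.pinpoint('lid_grip',P)[:1]: print('lid',r['score'],r['position'][1]*640,r['position'][0]*480,onz(P,r['position'][1]*640,r['position'][0]*480,.095).round(4)); R.append(ray(P,r['position'][1]*640,r['position'][0]*480))
print(tri(R))
```

```text
c [ 0.6267 -0.1593] L [0.0562 0.0976 0.0567 0.0989] ang [ 82.9  -6.4 -95.8 173.4]
tcp [0.6317 0.1629 0.2608] yaw 83.33 op 0.093 F [ 0.58  0.03 -0.46]
lid 0.96 219.20000000000002 288.912 [0.6337 0.1623 0.095 ]
lid 0.8 375.872 318.912 [0.6326 0.1659 0.095 ]
[0.63310177 0.16517681 0.09660593]
```

View pics/w23.png

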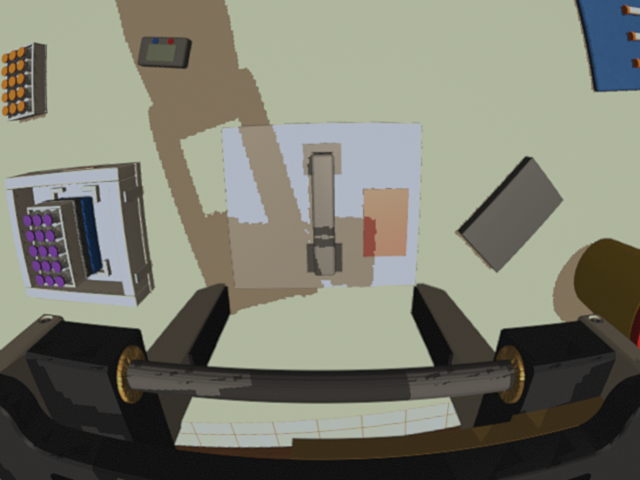

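Run:
```python
from h import *
p,q,s=pickle.load(open('w23.pkl','rb'))
cv2.imwrite('pics/w23a.png',cv2.resize(p['img'][110:300,210:430],None,fx=3.1,fy=3.1,interpolation=2))
```

```text
(no output)
```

View pics/w23a.png

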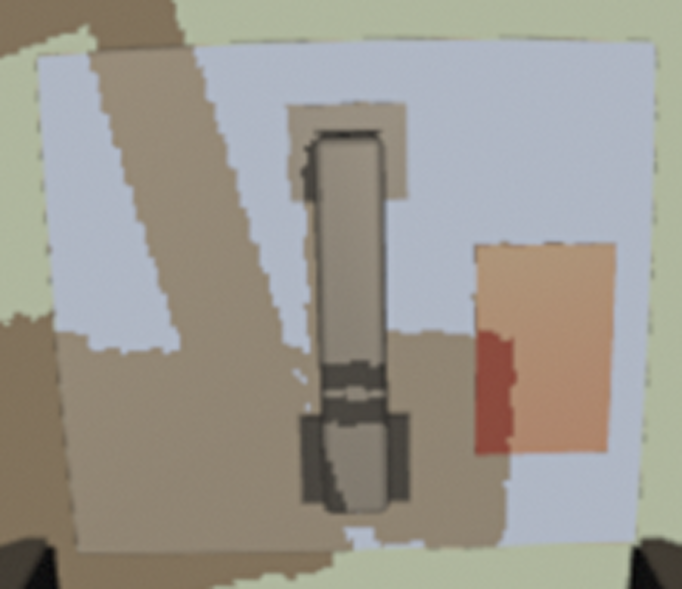

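Run:
```python
from h import *
p,q,s=pickle.load(open('w23.pkl','rb'))
quad(p,((37,55),(655,42),(636,541),(79,550)),3.1,210,110,.07)
quad(p,((315,137),(383,137),(389,512),(324,512)),3.1,210,110,.104)
```

```text
c [0.6279 0.1671] L [0.1926 0.1679 0.1928 0.167 ] ang [ 84.8  -5.  -95.5 174.9]
c [0.6278 0.1671] L [0.0189 0.1122 0.0197 0.1121] ang [ 83.6  -5.1 -96.5 174.5]
```

Call:
jog_arm:
  commands: [-1,0,0,0.01,-1.5,-1,0.0038,-0.0041,0.03,0,-1,0,0,0.035,0,-1,0,0,0.035,0,-1,0,0,0.03,0,-1,0,0,0.015,0,-1,0,0,0,0,-1,0,0,0,0]
  grip_force: 60

```text
t: 29.6
tool_pos: [0.6275, 0.1678, 0.1061]
orientation: [-2.318, -2.119, 0.003]
force: [-0.7, -0.3, 1.4]
opening: 0.0927
```

Run:
```python
from h import *
p=snap('wrist','w24');p['fish']=True;st();pickle.dump(p,open('w24.pkl','wb'))
```

```text
tcp [0.6288 0.1681 0.1081] yaw 84.87 op 0.093 F [ 0.22 -1.06  0.  ]
```

View pics/w24.png

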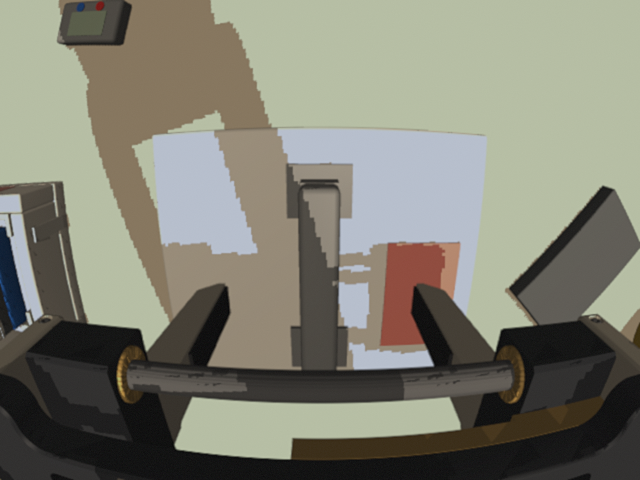

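Call:
jog_arm:
  commands: [-1,0,0,0.015,0,-1,0,0,0.01,0,-1,0,0,0.0045,0,-1,0,0,0,0,1,0,0,0,0,1,0,0,0,0,1,0,0,0,0,1,0,0,0,0,1,0,0,0,0,1,0,0,0,0,1,0,0,0,0,1,0,0,0,0,1,0,0,0,0,1,0,0,0,0,1,0,0,0,0]

```text
t: 30.9
tool_pos: [0.6281, 0.1683, 0.0774]
orientation: [-2.318, -2.12, 0.0]
force: [-0.6, 0.2, -0.3]
opening: 0.0241
```

Run:
```python
from h import *
p=snap('wrist','w25');p['fish']=True;st();pickle.dump(p,open('w25.pkl','wb'))
```

```text
tcp [0.6281 0.1682 0.0774] yaw 84.9 op 0.02 F [-0.83 -0.7   0.07]
```

View pics/w25.png

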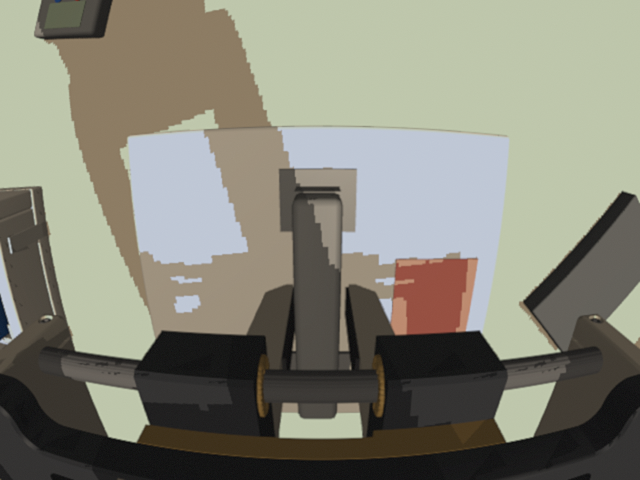

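Run:
```python
from h import *
p=pickle.load(open('w25.pkl','rb'))
T=robot.read_state()['tool_pos'][:2];a=np.radians(84.9);ty=np.array([np.sin(a),-np.cos(a)])
for v in (193,196,199): print(v,(onz(p,318,v,.104)[:2]-T)@ty)
C=quad(p,((128,136),(508,136)),1,0,0,.07);print((C-T)@ty)
```

```text
193 -0.05855399231465183
196 -0.05739474383345337
199 -0.05623194169711459
c [0.5445 0.1743] L [0.1906 0.1906] ang [ 84.9 -95.1]
[-0.08383918 -0.08384136]
```

Call:
jog_arm:
  commands: [1,0,0,0,0,1,0,0,0,0,1,0,0,-0.01,0,1,0,0,-0.02,0,1,0,0,-0.025,0,1,0,0,-0.025,0,1,0,0,-0.025,0,1,0,0,-0.025,0,1,0,0,-0.02,0,1,0,0,-0.01,0,1,0,0,0,0,1,0,0,0,0]

```text
t: 31.95
tool_pos: [0.6282, 0.1684, 0.2373]
orientation: [2.318, 2.12, 0.0]
force: [0.5, 0.1, -2.8]
opening: 0.0198
```

Run:
```python
from h import *
p=snap('wrist','w26');p['fish']=True;st();pickle.dump(p,open('w26.pkl','wb'))
```

```text
tcp [0.6275 0.1683 0.2359] yaw 84.9 op 0.0197 F [-0.57  0.1  -3.93]
```

View pics/w26.png

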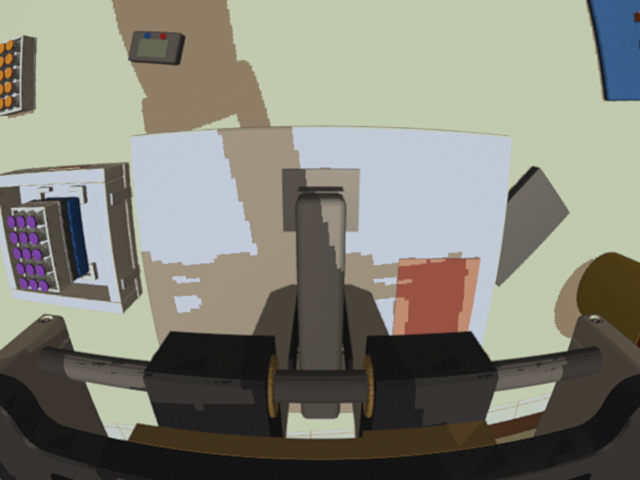

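Call:
jog_arm:
  commands: [1,-0.0148,0.0013,0,0,1,-0.0296,0.0026,0,0,1,-0.0296,0.0027,0,0,1,-0.0296,0.0026,0,0,1,-0.0296,0.0027,0,0,1,-0.0296,0.0026,0,0,1,-0.0296,0.0027,0,0,1,-0.0296,0.0026,0,0,1,-0.0296,0.0027,0,0,1,-0.0296,0.0026,0,0,1,-0.0296,0.0027,0,0,1,-0.0148,0.0013,0,0,1,0,0,0,1.5,1,0,0,0,0,1,0,0,0,0,1,0,0,0,0]

```text
t: 33.33
tool_pos: [0.6278, -0.1578, 0.2366]
orientation: [-2.343, -2.091, 0.001]
force: [1.1, 0.2, -2.0]
opening: 0.0194
```

Run:
```python
from h import *
p=snap('wrist','w27');p['fish']=True;q=snap('side','sd27');s=snap('scene','s27');st();pickle.dump((p,q,s),open('w27.pkl','wb'))
a=cv2.resize(q['img'][90:250,190:350],(480,480));b=cv2.resize(s['img'][200:350,160:310],(480,480))
cv2.imwrite('pics/c27.png',cv2.resize(np.hstack([a,b]),(800,400)))
```

```text
tcp [ 0.6282 -0.1577  0.2373] yaw 83.49 op 0.0196 F [-0.13 -0.72 -2.56]
```

View pics/w27.png

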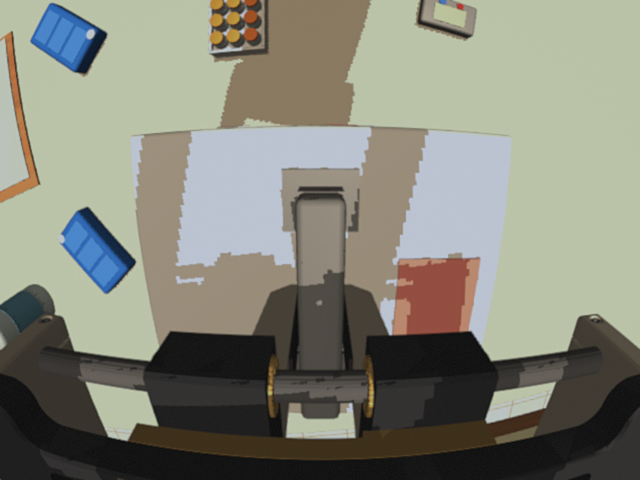

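View pics/c27.png

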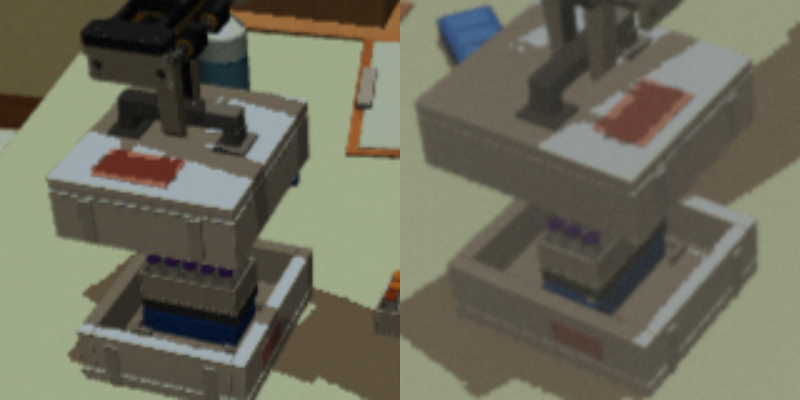

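Call:
jog_arm:
  commands: [1,-0.0008,-0.0007,0.01,0,1,0,0,0.02,0,1,0,0,0.025,0,1,0,0,0.02,0,1,0,0,0.01,0,1,0,0,0.005,0,1,0,0,0,0,1,0,0,0,0,1,0,0,0,0]

```text
t: 34.23
tool_pos: [0.6285, -0.1596, 0.1494]
orientation: [2.344, 2.088, 0.002]
force: [-0.9, 0.1, -2.5]
opening: 0.0197
```

Run:
```python
from h import *
q=snap('side','sd28');s=snap('scene','s28');st();pickle.dump((q,s),open('w28.pkl','wb'))
a=cv2.resize(q['img'][150:250,210:330],None,fx=5,fy=5,interpolation=2);b=cv2.resize(s['img'][230:350,165:305],None,fx=5,fy=5,interpolation=2)
cv2.imwrite('pics/c28a.png',a);cv2.imwrite('pics/c28b.png',b)
```

```text
tcp [ 0.6284 -0.1596  0.1492] yaw 83.4 op 0.0194 F [-0.49  0.3  -1.82]
```

View pics/c28a.png

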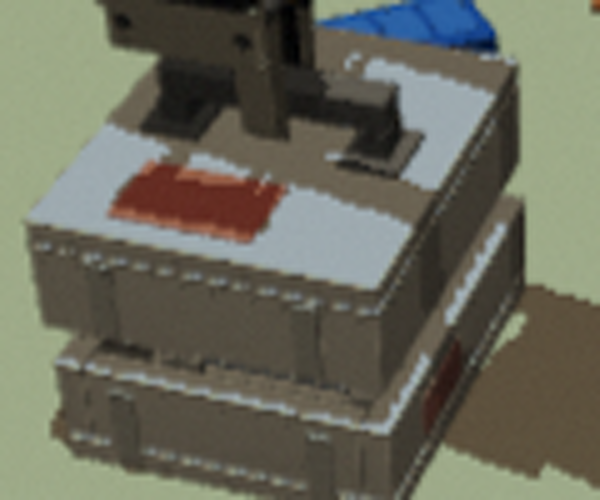

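View pics/c28b.png

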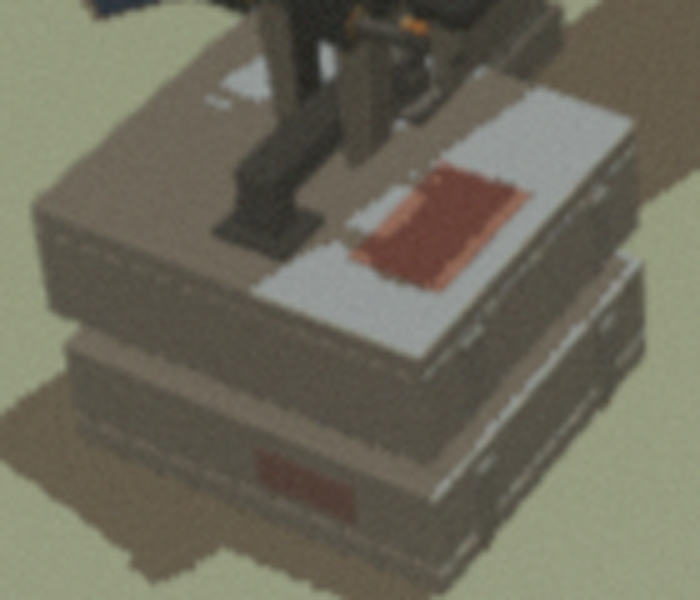

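Run:
```python
from h import *
q,s=pickle.load(open('w28.pkl','rb'))
for P,a,b,roof,rim in ((q,210,150,((28,222),(376,293),(518,60)),((60,365),(388,432),(523,198))),(s,165,230,((35,205),(422,358),(635,125)),((68,350),(433,498),(643,262)))):
    f=lambda pts,z:np.array([onz(P,(x+.5)/5-.5+a,(y+.5)/5-.5+b,z)[:2] for x,y in pts])
    R=f(roof,.1418);K=f(rim,.06);print(R.round(4).tolist(),K.round(4).tolist(),(R-K).round(4).tolist(),'diag mid',((R[0]+R[2])/2).round(4),((K[0]+K[2])/2).round(4))
```

```text
[[0.7219, -0.0689], [0.5558, -0.0478], [0.5341, -0.2416]] [[0.7189, -0.0683], [0.5555, -0.0509], [0.5326, -0.2412]] [[0.003, -0.0006], [0.0002, 0.0031], [0.0015, -0.0004]] diag mid [ 0.628  -0.1552] [ 0.6257 -0.1548]
[[0.701, -0.2612], [0.7237, -0.07], [0.5599, -0.0501]] [[0.7015, -0.2584], [0.7219, -0.0721], [0.5569, -0.0497]] [[-0.0005, -0.0028], [0.0018, 0.0021], [0.003, -0.0005]] diag mid [ 0.6305 -0.1557] [ 0.6292 -0.154 ]
```

Call:
jog_arm:
  commands: [1,0.0005,-0.0015,0,0,1,0,0,0.005,0,1,0,0,0.004,0,1,0,0,0.003,0,1,0,0,0.003,0,1,0,0,0,0,1,0,0,0,0]

```text
t: 34.92
tool_pos: [0.6257, -0.1585, 0.1319]
orientation: [-2.345, -2.089, 0.001]
force: [-0.1, -0.5, -3.1]
opening: 0.0191
```

Call:
jog_arm:
  commands: [1,0,0.001,0.001,0,1,0,0,0.001,0,1,0,0,0.001,0,1,0,0,0,0,1,0,0,0,0]

```text
t: 35.33
tool_pos: [0.627, -0.1587, 0.1295]
orientation: [2.346, 2.09, 0.0]
force: [-0.7, 0.1, -3.3]
opening: 0.0193
```

Run:
```python
from h import *
st()
q=snap('side');s=snap('scene')
cv2.imwrite('pics/c29a.png',np.hstack([cv2.resize(q['img'][155:255,210:330],None,fx=3.3,fy=3.3),cv2.resize(s['img'][240:340,170:290],None,fx=3.3,fy=3.3)]))
```

```text
tcp [ 0.627  -0.1587  0.1295] yaw 83.4 op 0.0193 F [-0.68  0.14 -3.28]
```

View pics/c29a.png

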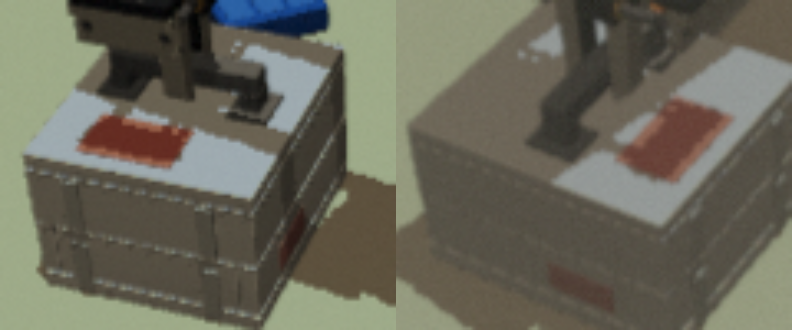

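Almost seated, with walls flush. I'll press down a further millimetre or so and watch the force.

Call:
jog_arm:
  commands: [1,0,0,0.0008,0,1,0,0,0.0007,0,1,0,0,0,0,1,0,0,0,0]

```text
t: 35.77
tool_pos: [0.6271, -0.1587, 0.1294]
orientation: [2.345, 2.09, 0.0]
force: [-5.6, 1.3, 6.7]
opening: 0.0192
```

Call:
jog_arm:
  commands: [0.4,0,0,0,0,0,0,0,0,0,-0.5,0,0,0,0,-0.5,0,0,0,0,-0.5,0,0,0,0,-0.5,0,0,0,0,-0.5,0,0,-0.02,0,-0.5,0,0,-0.03,0,-0.5,0,0,-0.035,0,-0.5,0,0,-0.035,0,-0.5,0,0,-0.02,0,-0.5,0,0,0,0,-0.5,0,0,0,0,-0.5,0,0,0,0]

```text
t: 36.93
tool_pos: [0.6266, -0.1585, 0.2666]
orientation: [-2.345, -2.089, 0.001]
force: [0.8, -0.4, 0.2]
opening: 0.0698
```

Run:
```python
from h import *
st()
p=snap('wrist','w30');p['fish']=True;q=snap('side','sd30');s=snap('scene','s30')
pickle.dump((p,q,s),open('w30.pkl','wb'));R=[]
for P in (p,q,s):
    for r in robot.pinpoint('lid_grip',P)[:1]: print(r['score'],onz(P,r['position'][1]*640,r['position'][0]*480,.147).round(4));R.append(ray(P,r['position'][1]*640,r['position'][0]*480))
print(tri(R))
cv2.imwrite('pics/c30.png',np.hstack([cv2.resize(q['img'][155:255,210:330],None,fx=3.3,fy=3.3),cv2.resize(s['img'][240:340,170:290],None,fx=3.3,fy=3.3)]))
```

```text
tcp [ 0.6266 -0.1585  0.2666] yaw 83.4 op 0.0698 F [ 0.79 -0.44  0.21]
0.84 [ 0.6273 -0.1587  0.147 ]
0.68 [ 0.6255 -0.1677  0.147 ]
0.75 [ 0.627 -0.16   0.147]
[ 0.62586757 -0.16014836  0.14922412]
```

View pics/c30.png

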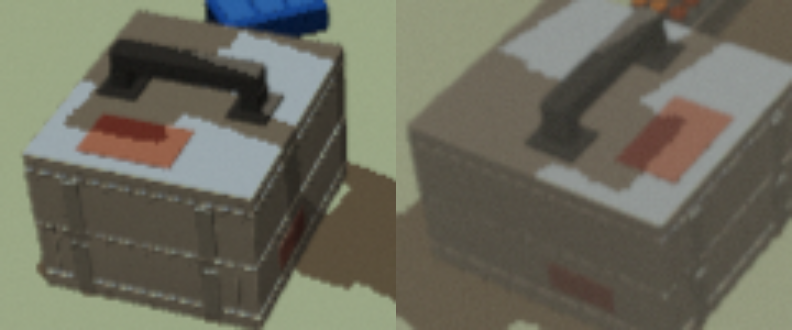

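View pics/w30.png

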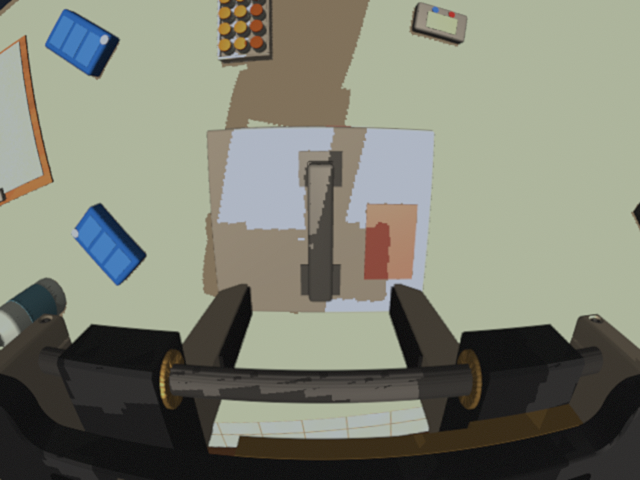

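The lid is closed and flush in both views. The gripper is clear of it, and the orange tray and logger are where they were. Handing in.

Run:
```python
from h import *
p,q,s=pickle.load(open('w30.pkl','rb'))
for th,z in (('other_mid',.022),('logger',0)):
    for P in (q,s): print(th,[(round(r['score'],2),onz(P,r['position'][1]*640,r['position'][0]*480,z)[:2].round(3)) for r in robot.pinpoint(th,P)][:1])
print(robot.close_job())
```

```text
other_mid [(0.68, array([ 0.407, -0.213]))]
other_mid [(0.66, array([ 0.41 , -0.217]))]
logger [(0.87, array([0.424, 0.003]))]
logger [(0.92, array([0.437, 0.008]))]
the job is handed in; nothing more can be done
None
```

I packed the cool box in order: the left-most blue brick between the lugs, the smallest grey board, then the purple tray set down with only a few newtons. The lid went on last. I handed the job in at about 37 s of the 122 s.

**Checks on the packed pieces:** From the wrist camera, brick, board and tray centres all came out within about 1 mm of the box centre (0.627, -0.159), and in line with it to under 1°. The lid stopped at the expected height under about 7 N of downward force. It looks flush with the box all round in both fixed views, and the gripper was clear at the end.

**Not moved:** The orange tray and logger measured within about 8 mm of their starting positions, which is about the networks' scatter.

**Disagreements:**
- The side camera's detector put the lid grip about 9 mm off in y, while the scene and wrist views put it within about 1 mm. I took the side reading as detector noise, because the lid edges are flush in the pictures.
- Combining the three views gave a lid grip height of 149 mm, against the nominal 147.

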